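# Tip the wheeled specimen skip into the discard bin

### The arm

A 6-joint arm with a two-finger parallel gripper is mounted at the origin on the work surface. World frame = base frame: x ahead of the robot, y to its left, z up, the work surface at z = 0. Lengths are in m, angles in rad, forces in N, time in s.
With the tool pointing down it reaches from about 0.35 to 0.975 m from the base axis. Payload 7.1 kg.
Tool frame: the origin (TCP) lies on the mounting face of the last link; the fingertips stand 182 mm ahead of it and the grasp point (between the pads) lies 163 mm ahead of it; y points along the fingers, x is the direction in which the jaws open and shut, and the axes are right-handed (so a half turn about y gives the same grasp; the last joint's range is limited). The gripper opens to 88 mm and grips with 3 to 60 N. Pads are 20 mm wide; open, the fingers measure 115 mm over their backs; the gripper's body (75 mm by 178 mm) begins 61 mm behind the grasp point.
Start: joints at [-1.344, 0.423, 1.63, -0, 1.089, -0.019], TCP at [0.152, -0.606, 0.405] pointing down, gripper open.
Joint ranges: [-3, 3], [-0.9, 2.11], [0.09, 2.58], [-1.31, 4.45], [0.11, 2.69], [-2.54, 2.54]. Speed limits (rad/s): [2.39, 2.39, 3.01, 3.14, 3.14, 3.14].

### API

Orientations are given as a 3x3 rotation matrix whose columns are the frame's x, y, z axes.
In Python, from bench import * gives the robot as it stands.
- The arm moves only by the tool send_rows, never from a script. Its argument "deltas" is text: rows parted by semicolons, each of 7 numbers parted by spaces: the turn, a rotation vector about the tool's x, y, z in units of 4 degrees (1.0 is 4 degrees), then the shift along the tool's x, y, z in units of 0.04 m (1.0 is 0.04 m), then the closure, from 0 (fully open) to 1 (shut). A call has 1 to 20 rows; each row shifts and turns the commanded pose from where the row before left it, along the tool's axes as they then stand; what a row does not reach is not made up. A row lasts 1/10 s, in which the tool goes at most 50 mm and 8.59 degrees, less where a joint would pass 70% of its speed; a pose out of reach is approached as far as the arm can. A call with a number of a shift or a turn outside -1 to 1 is refused whole. A call with a gripper value outside its range is refused whole. The fingers move at their own pace and stop on an object; "grip_force" is the grip in N (left out, the last holds). Time passes only in rows, so rows that do not move let the fingers close. It gives the time, the measured TCP pose, the force and the opening at its end, in the units of the state.
- sense(): the state, without advancing time (a new reading comes with each control period).
- capture(name): name is "side" or "top" or "wrist"; returns a dict with "pixels" (480x640x3 uint8, red, green, blue), "K" (3x3 intrinsics, pixels), "world_to_cam" (4x4, takes a point from world to camera coordinates); the wrist camera has in their place "T_tool_cam" (4x4, takes a point from camera to tool coordinates, whose origin is the TCP and whose axes are the tool frame's). Camera axes: x right, y up, looking along -z (the intrinsics and any distortion apply to the point x, -y, -z); pixel columns grow to the right and rows downward; lengths in m; the calibration is good to about 2 mm. The wrist camera is an equidistant fisheye: a pixel r from the principal point sees the ray r / f radians off the axis. A picture is of the moment at which its call begins: read the wrist's pose just before it. There is no depth.
- job_done(): hands the job in, once; it reports no verdict.
The state is a dict: "time_s": time; "joint_positions": joint angles; "qd": joint speeds; "joint_efforts": joint torques, N m; "eef_pos": TCP position; "ee_rot": TCP orientation; "contact_force": force on the tool from outside, world axes, zero at the start; "ft_torque": the same for the moment, N m; "grip_width": opening from 0.0 (shut) to 1.0 (fully open).
Only numpy, scipy, OpenCV 4.12 (cv2) and the standard library are available. Lean on these libraries where they do the work, as an engineer would, in place of code of your own. Each camera call takes 0.05 s, during which the arm holds its last target.

### The job

Empty the little wheeled skip of spent specimen mounts into the yellow discard bin: take it by its red handle bar, run it gently and squarely forward until both wheels bear on the kerb, and there lift the handle so that the skip tips forward over its wheels until all four mounts have slid out into the bin. Then lower it under control (do not let it drop) until it stands level on its feet again by the kerb, let go, and leave everything else on the bench where it is.

Things in the scene. Friction and masses are not known exactly. Their poses are not given: they have to be found in the camera images.
- dock: Fixed tipping dock: a dark steel deck 322 mm long (along its x), 300 mm wide, its flat top 70 mm above the table. Origin on the table directly below the middle of the kerb's face; +x is the rolling direction, towards the bin, +z up. The deck reaches from x = -312 mm to x = +10 mm.
- kerb: Fixed aluminium kerb bar across the front edge of the deck, 12 mm high, 9 mm thick, 260 mm long; rigid. Origin at the bottom middle of the face that the wheels meet; axes as the dock's.
- kerb_face (a point): Bottom middle of the kerb's wheel-side face, at deck-top height; axes as the dock's. The wheels touch the kerb when the axle is 24 mm behind this face.
- bin: Fixed yellow open discard bin on the table just past the deck's edge, 210 mm along x, 240 mm wide, walls 4 mm thick. Origin at the middle of its underside, 118 mm ahead of the kerb face; axes as the dock's. Near wall 50 mm high, side walls 55 mm, far wall 115 mm.
- skip: Loose wheeled hand skip of steel sheet standing on the deck, about 0.5 to 0.8 kg empty. Origin on the deck under the middle of the axle; +x forward to the kerb, +z up. Two free-turning wheels 48 mm across, 16 mm wide, at y = +-69 mm, axle 24 mm up; two fixed feet 110 mm behind the axle. Tipped past roughly 45 degrees it overbalances forwards and must be held back by the handle.
- lip (a point): Middle of the tub's open front lip, 66 mm ahead of and 47 mm above the axle; axes as the skip's. Tub 106 mm wide, of 3 mm sheet: level floor with underside 58 mm above the deck, back wall 127 mm behind the axle, rim 108 mm above the deck, ending in a ramp that rises 15 degrees from 19 mm ahead of the axle to this lip. Tipped, the lip swings over the kerb into the bin.
- handle (a point): Middle of the skip's round red handle bar, 14 mm thick, running along the skip's y, 80 mm clear between its side tubes: 200 mm behind and 65 mm above the axle (89 mm above the deck when level), 73 mm clear behind the tub. The bar can turn between the fingers. Axes as the skip's.
- left_wheel (a point): Centre of the skip's left wheel (radius 24 mm). Axes as the skip's.
- right_wheel (a point): Centre of the skip's right wheel (radius 24 mm). Axes as the skip's.
- lens_pot: Bystander: clear lens jar with black cap, 34 mm across, 45 mm high, standing on the deck beside the skip's lane. Origin under its middle.
- keep0: Bystander: blue specimen mount to be kept, 30 mm across, 20 mm high, in the small fixed white tray on the table past the bin. Origin at its centre.
- keep1: Bystander: the second blue mount in the white tray. Origin at its centre.
- driver: Bystander: orange-handled screwdriver, 180 mm, lying on the table. Origin under its middle.
- spanner: Bystander: steel spanner, 150 mm, lying on the table. Origin under its middle.
- rinse_bottle: Bystander: white rinse bottle, 60 mm across, 150 mm high. Origin under its middle.
- caliper: Bystander: caliper, 160 mm, lying on the table. Origin under its middle.
- mount0: Loose black spent specimen mount with a small steel inset, in the skip's tub: disc 30 mm across, 20 mm high, 45 g; it slides on the sheet at some 26 to 36 degrees of slope. Origin at its centre.
- mount1: Loose black spent specimen mount with a small steel inset, in the skip's tub: disc 30 mm across, 20 mm high, 45 g; it slides on the sheet at some 26 to 36 degrees of slope. Origin at its centre.
- mount2: Loose black spent specimen mount with a small steel inset, in the skip's tub: disc 30 mm across, 20 mm high, 45 g; it slides on the sheet at some 26 to 36 degrees of slope. Origin at its centre.
- mount3: Loose black spent specimen mount with a small steel inset, in the skip's tub: disc 30 mm across, 20 mm high, 45 g; it slides on the sheet at some 26 to 36 degrees of slope. Origin at its centre.

How it is judged:
On the way, in this order (a step that is already met when the one before it is completed fails the run):
1. both wheels run up against the kerb (each within 5 mm) and bearing on it with more than 0.5 N, skip not yet tipped (x of each of left_wheel, right_wheel in the frame of kerb_face above -0.029 m and contact force between skip and kerb above 0.5 N and angle between skip's own z axis and vertical below 0.25 rad), for 0.1 s.
2. skip tipped forward by more than 0.6 rad with both wheels still within 15 mm of the kerb (x of each of left_wheel, right_wheel in the frame of kerb_face above -0.039 m and angle between skip's own z axis and vertical above 0.6 rad), for 0.2 s.
At the end, for the whole second after the job is handed in: All four black mounts lie at rest inside the yellow bin, below its side walls' rim; the skip stands level (within 2 degrees) and at rest on wheels and feet on the deck, wheels within 40 mm of the kerb, within 50 mm of the deck's middle line and square to it within 0.2 rad (x of mount0 in the frame of bin between -0.103 and 0.103 m and y of mount0 in the frame of bin between -0.118 and 0.118 m and z of each of mount0, mount1, mount2, mount3 in the frame of bin below 0.05 m and linear speed of each of mount0, mount1, mount2, mount3 below 0.05 m/s and x of mount1 in the frame of bin between -0.103 and 0.103 m and y of mount1 in the frame of bin between -0.118 and 0.118 m and x of mount2 in the frame of bin between -0.103 and 0.103 m and y of mount2 in the frame of bin between -0.118 and 0.118 m and x of mount3 in the frame of bin between -0.103 and 0.103 m and y of mount3 in the frame of bin between -0.118 and 0.118 m and angle between skip's own z axis and vertical below 0.035 rad and z of skip in the frame of dock between 0.066 and 0.074 m and x of skip in the frame of dock between -0.064 and -0.018 m and y of skip in the frame of dock between -0.05 and 0.05 m and angle between the x axis of skip and the x axis of dock, either way round below 0.2 rad and linear speed of skip below 0.02 m/s); the robot touches nothing.
It fails at once if the skip is let fall or jerked over (turns faster than 2 rad/s) (angular speed of skip above 2 rad/s).
It fails at once if the kerb is rammed (over 40 N) (contact force between skip and kerb above 40 N).
It fails at once if the skip pitches right over (past 75 degrees) (angle between skip's own z axis and vertical above 1.31 rad).
It fails at once if a bystander is moved by more than 15 mm (distance of any of lens_pot, keep0, keep1, driver, spanner, rinse_bottle, caliper from where it was at the start of the episode above 0.015 m).
It also fails if it takes over 58 s, if anything falls off the work surface, if the arm or the gripper's body presses on something with over 40 N, if the wrist force passes 120 N, or if a joint passes its speed limit or range.

## Working session

There is one attempt and no reset: what is moved stays moved. The work goes in short steps, Python scripts to look and compute and a tool call to move; the robot and the scene stay as the last step left them, time stands still between calls to the robot, and variables do not carry over. Pictures are saved under pics/ and viewed, and the job is handed in when it is done.

Besides the shell and the picture viewer there is one more tool, called after "Request:" as name(argument=value, ...) on one line, values as JSON. send_rows: Moves the arm, as the interface text tells. Shifts and turns lie within -1 to 1; 1 stands for 0.04 m of shift or 4 degrees of turn. Its arguments: {"type":"object","properties":{"deltas":{"type":"string"},"grip_force":{"type":"number"}},"required":["deltas"]}

```bash
ls; mkdir -p pics
python3 - <<'E'
from bench import *
import cv2,numpy as np
s=sense();print({k:np.round(v,3).tolist() for k,v in s.items()})
for n in("side","top"):
    c=capture(n);cv2.imwrite(f"pics/{n}0.png",c["pixels"][:,:,::-1]);print(n,c["K"],c["world_to_cam"])
    np.savez(f"{n}0.npz",**c)
E
```

```text
pics
{'time_s': 0.0, 'joint_positions': [-1.344, 0.424, 1.631, 0.0, 1.089, -0.019], 'qd': [0.0, -0.001, -0.002, -0.003, 0.0, -0.002], 'joint_efforts': [-0.0, -54.462, -27.367, 0.064, 0.023, -0.0], 'eef_pos': [0.152, -0.606, 0.404], 'ee_rot': [[0.243, -0.0, 0.97], [-0.97, 0.001, 0.243], [-0.002, -1.0, 0.0]], 'contact_force': [-0.018, 0.162, -0.264], 'ft_torque': [-0.066, 0.02, -0.008], 'grip_width': 1.002}
side [[602.47161043   0.         322.01354805]
 [  0.         602.47161043 249.43096076]
 [  0.           0.           1.        ]] [[-0.95813916 -0.28618049 -0.00837096  0.45233766]
 [ 0.21351356 -0.73371625  0.64503676 -0.15321995]
 [-0.19073884  0.61624767  0.76410569 -1.47011641]
 [ 0.          0.          0.          1.        ]]
top [[470.7633296    0.         316.50569016]
 [  0.         470.7633296  238.40374857]
 [  0.           0.           1.        ]] [[ 0.00239815 -0.99999334  0.0027508   0.00724432]
 [ 0.9907606   0.00274901  0.13559456 -0.49358029]
 [-0.13560122  0.00240021  0.99076059 -1.17469209]
 [ 0.          0.          0.          1.        ]]
```

View pics/side0.png

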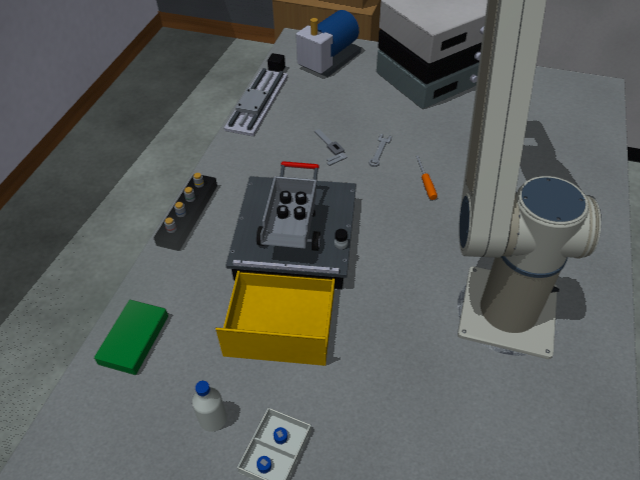

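View pics/top0.png

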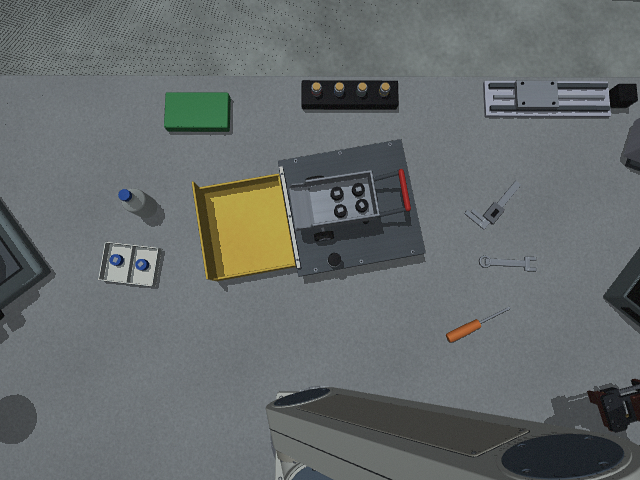

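```bash
cat > h.py <<'E'
import numpy as np,cv2
def ray(c,uv):
    K=c["K"];W=c["world_to_cam"];R=W[:3,:3];t=W[:3,3]
    d=np.array([(uv[0]-K[0,2])/K[0,0],-(uv[1]-K[1,2])/K[1,1],-1.]);
    return -R.T@t,R.T@d
def onz(c,uv,z):
    o,d=ray(c,uv);return o+d*(z-o[2])/d[2]
def proj(c,p):
    q=c["world_to_cam"][:3,:3]@np.asarray(p,float)+c["world_to_cam"][:3,3];K=c["K"]
    return np.array([K[0,2]+K[0,0]*q[0]/-q[2],K[1,2]+K[1,1]*q[1]/q[2]])
def tri(c1,u1,c2,u2):
    A=[];b=[]
    o1,d1=ray(c1,u1);o2,d2=ray(c2,u2)
    s=np.linalg.lstsq(np.c_[d1,-d2],o2-o1,rcond=None)[0]
    a,b=o1+s[0]*d1,o2+s[1]*d2
    return (a+b)/2,np.linalg.norm(a-b)
def red(c):
    h=cv2.cvtColor(c["pixels"],cv2.COLOR_RGB2HSV)
    m=(((h[...,0]<6)|(h[...,0]>172))&(h[...,1]>150)&(h[...,2]>80)).astype(np.uint8)
    n,l,st,ce=cv2.connectedComponentsWithStats(m)
    return [(st[i],ce[i],cv2.minAreaRect(np.argwhere(l==i)[:,::-1].astype(np.float32))) for i in range(1,n) if st[i][4]>40]
E
python3 - <<'E'
from h import *
T=np.load("top0.npz");S=np.load("side0.npz")
ct=red(T);cs=red(S)
for r in ct+cs:print(r)
for n,c in(("top",T),("side",S)):
    im=c["pixels"][:,:,::-1]
    cr=im[130:290,180:430] if n=="top" else im[150:290,215:365]
    cv2.imwrite(f"pics/{n}0z.png",cv2.resize(cr,None,fx=3.2 if n=="top" else 4,fy=3.2 if n=="top" else 4,interpolation=cv2.INTER_CUBIC))
E
```

```text
(array([399, 169,  12,  42, 229], dtype=int32), array([404.10480349, 189.77729258]), ((404.0471496582031, 189.58489990234375), (41.956356048583984, 5.528656005859375), 79.3803482055664))
(array([281, 161,  38,   8, 174], dtype=int32), array([299.51724138, 164.64367816]), ((299.5241394042969, 164.71035766601562), (37.204376220703125, 4.816637992858887), 4.763641834259033))
```

View pics/top0z.png

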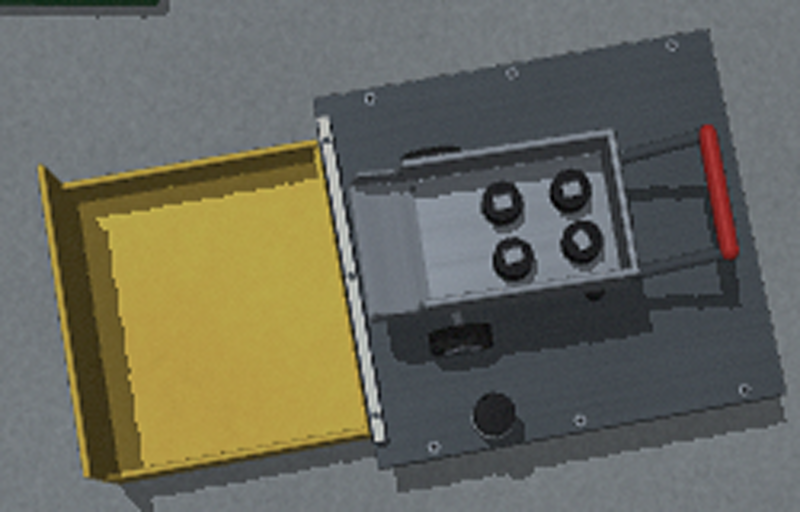

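View pics/side0z.png

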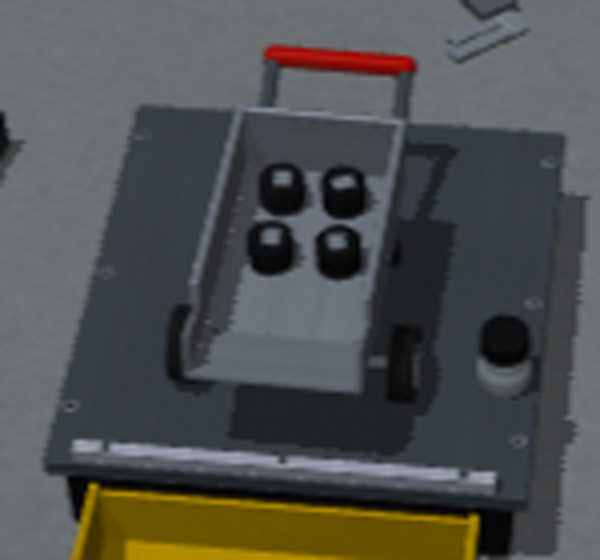

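Run:
```python
from h import *
T=np.load("top0.npz");S=np.load("side0.npz")
z=lambda u,v:(180+u/3.2,130+v/3.2)
# kerb mask in top
g=cv2.cvtColor(T["pixels"],cv2.COLOR_RGB2HSV)
m=((g[...,1]<40)&(g[...,2]>175)).astype(np.uint8);m[:, :275]=0;m[:,305:]=0;m[:160]=0;m[275:]=0
pts=np.argwhere(m)[:,::-1].astype(np.float32);r=cv2.minAreaRect(pts);print("kerb rect",len(pts),r)
b=cv2.boxPoints(r);P=[onz(T,p,.082)[:2] for p in b];print(np.round(P,4))
kc=onz(T,r[0],.082)
# direction: long axis
e=[(P[i]-P[i-1]) for i in range(4)];l=max(e,key=np.linalg.norm)
if l[0]<0:l=-l
print("len",np.linalg.norm(l)); ang=np.arctan2(l[1],l[0]) ; fx=np.array([-l[1],l[0]])/np.linalg.norm(l);print("kerb ctr",kc,"heading deg",np.degrees(np.arctan2(fx[1],fx[0])))
# deck corners
for q in[(315,98),(708,30),(784,398),(380,468)]:print("deck",np.round(onz(T,z(*q),.07),4))
rt,rs=red(T)[0],red(S)[0]
print("handle tri",tri(T,rt[1],S,rs[1]),"plane .159",onz(T,rt[1],.159),onz(S,rs[1],.159))
for c,rr in((T,rt),(S,rs)):
    b=cv2.boxPoints(rr[2]);
    i=np.argsort([np.linalg.norm(b[0]-x) for x in b]);e1=(b[0]+b[i[1]])/2;e2=(b[i[2]]+b[i[3]])/2
    p=onz(c,e1,.159);q=onz(c,e2,.159);d=(p-q)[:2];d*=np.sign(d[0]);print("ends",p,q,np.linalg.norm(d),"heading",np.degrees(np.arctan2(d[0],-d[1])))
# rim corners z=.178 (zoom)
for q in[(611,131),(637,272)]:print("rim rear",onz(T,z(*q),.178))
for q in[(353,182),(373,318)]:print("lip",onz(T,z(*q),.141))
# right wheel top from zoom ~ (461,338) z .094+; 
print("whR",onz(T,z(461,338),.11)); print("pot",onz(T,z(494,413),.115))
```

```text
kerb rect 278 ((289.3807373046875, 216.93202209472656), (101.60698699951172, 2.9532828330993652), 79.87532806396484)
[[0.6674 0.1034]
 [0.6688 0.0961]
 [0.4171 0.0494]
 [0.4158 0.0565]]
len 0.25600451854932876
kerb ctr [0.54045315 0.07598222 0.082     ] heading deg 100.51823615899404
deck [0.6882 0.106  0.07  ]
deck [ 0.7454 -0.208   0.07  ]
deck [ 0.4494 -0.2604  0.07  ]
deck [0.3944 0.0521 0.07  ]
handle tri (array([ 0.58991826, -0.19393512,  0.16543576]), np.float64(0.00013873976563224378)) plane .159 [ 0.59141926 -0.19518368  0.159     ] [ 0.59244416 -0.20071765  0.159     ]
ends [ 0.64138748 -0.18711462  0.159     ] [ 0.54296552 -0.20290895  0.159     ] 0.09968121069006469 heading 99.11684797909888
ends [ 0.64124063 -0.19266706  0.159     ] [ 0.54372853 -0.20823827  0.159     ] 0.09874751468088167 heading 99.07267254014512
rim rear [ 0.63096929 -0.116111    0.178     ]
rim rear [ 0.52789449 -0.13321844  0.178     ]
lip [0.60203354 0.07119609 0.141     ]
lip [0.50007728 0.0555449  0.141     ]
whR [ 0.4899     -0.00945205  0.11      ]
pot [ 0.43295074 -0.03389714  0.115     ]
```

Request:
send_rows(deltas="0 0 0 -0.2 0 0.35 0.4; 0 0 0 -0.37 0 0.66 0.4; 0 0 0 -0.37 0 0.66 0.4; 0 0 0 -0.37 0 0.66 0.4; 0 0 0 -0.37 0 0.66 0.4; 0 0 0 -0.37 0 0.66 0.4; 0 0 0 -0.37 0 0.66 0.4; 0 0 0 -0.37 0 0.66 0.4; 0 0 0 -0.37 0 0.66 0.4; 0 0 0 -0.37 0 0.66 0.4; 0 0 0 -0.37 0 0.66 0.4; 0 0 0 -0.37 0 0.66 0.4; 0 0 0 -0.37 0 0.66 0.4; 0 0 0 -0.37 0 0.66 0.4; 0 0 0 -0.37 0 0.66 0.4; 0 0 0 -0.37 0 0.66 0.4; 0 0 0 -0.37 0 0.66 0.4; 0 0 0 -0.37 0 0.66 0.4; 0 0.6 0 -0.37 0 0.66 0.4; 0 0.65 0 -0.37 0 0.66 0.4")

```text
time_s: 2.1
eef_pos: [0.5832, -0.199, 0.4045]
ee_rot: [[0.157, -0.001, 0.988], [-0.988, 0.0, 0.157], [-0.001, -1.0, -0.001]]
contact_force: [0.2, 0.5, -0.7]
grip_width: 0.599
```

Request:
send_rows(deltas="0 0 0 0 0 0 0.4; 0 0 0 0 0 0 0.4", grip_force=30)

```text
time_s: 2.3
eef_pos: [0.5826, -0.1999, 0.4043]
ee_rot: [[0.16, -0.001, 0.987], [-0.987, 0.0, 0.16], [-0.0, -1.0, -0.001]]
contact_force: [0.0, -0.1, 0.5]
grip_width: 0.598
```

Run:
```python
from bench import *
from h import *
s=sense();print({k:np.round(v,4).tolist() for k,v in s.items()})
c=capture("wrist");np.savez("w1.npz",**c,pos=s["eef_pos"],rot=s["ee_rot"]);print(c["K"],c["T_tool_cam"])
cv2.imwrite("pics/w1.png",c["pixels"][:,:,::-1])
for r in red(c):print(r)
```

```text
{'time_s': 2.3, 'joint_positions': [-0.3498, 0.4106, 1.6508, -0.0001, 1.0814, 1.0601], 'qd': [-0.0284, -0.0072, 0.0124, -0.0025, 0.0, -0.0058], 'joint_efforts': [1.0844, -53.4215, -27.9153, 0.1252, -0.1095, 0.1082], 'eef_pos': [0.5826, -0.1999, 0.4043], 'ee_rot': [[0.1602, -0.0011, 0.9871], [-0.9871, 0.0003, 0.1602], [-0.0005, -1.0, -0.001]], 'contact_force': [0.0109, -0.1295, 0.4518], 'ft_torque': [0.0032, 0.0147, 0.0013], 'grip_width': 0.5978}
[[371.64829954   0.         320.69454559]
 [  0.         371.64829954 245.35493939]
 [  0.           0.           1.        ]] [[ 9.99999006e-01  7.17610797e-04 -1.21384027e-03 -8.44255399e-05]
 [-1.35526273e-03  2.51398690e-01 -9.67882669e-01  2.06352910e-02]
 [-3.89405198e-04  9.67883352e-01  2.51399413e-01  6.85813038e-02]
 [ 0.00000000e+00  0.00000000e+00  0.00000000e+00  1.00000000e+00]]
(array([ 306,  164,   23,  156, 3285], dtype=int32), array([317.15555556, 240.11567732]), ((317.0, 241.5), (155.0, 22.0), 90.0))
```

View pics/w1.png

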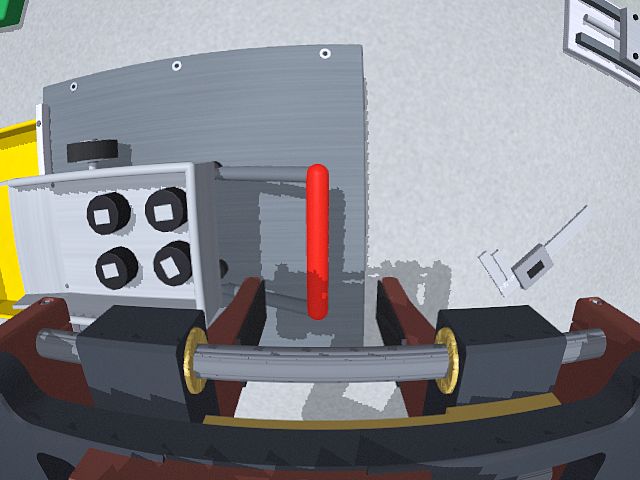

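```bash
cat >> h.py <<'E'
def wray(c,uv):
    K=c["K"];f=K[0,0];dx,dy=uv[0]-K[0,2],uv[1]-K[1,2];r=np.hypot(dx,dy);t=r/f
    d=np.array([np.sin(t)*dx/max(r,1e-9),-np.sin(t)*dy/max(r,1e-9),-np.cos(t)])
    T=c["T_tool_cam"];R=c["rot"]
    return R@T[:3,3]+R@np.zeros(3)+c["pos"],R@(T[:3,:3]@d)
def wz(c,uv,z):
    o,d=wray(c,uv);return o+d*(z-o[2])/d[2]
E
python3 - <<'E'
from h import *
c=np.load("w1.npz")
for z in(.159,.165):
    a,b=wz(c,(317,168),z),wz(c,(317.5,315),z);print(z,a,b,(a+b)/2,np.linalg.norm(a-b))
    R=c["rot"];print("tool-rel mid",R.T@((a+b)/2-c["pos"]))
for r in ((189,165),(205,302)): print(wz(c,r,.178))
E
```

```text
0.159 [ 0.63950776 -0.18851001  0.159     ] [ 0.54490387 -0.20392483  0.159     ] [ 0.59220581 -0.19621742  0.159     ] 0.09585150533799475
tool-rel mid [-0.00197379  0.24524755  0.01032412]
0.165 [ 0.63979495 -0.18851825  0.165     ] [ 0.54771887 -0.20352119  0.165     ] [ 0.59375691 -0.19601972  0.165     ] 0.09329036428105385
tool-rel mid [-0.0019233   0.23924593  0.01188074]
[ 0.63225022 -0.11555427  0.178     ]
[ 0.54999263 -0.13243155  0.178     ]
```

Request:
send_rows(deltas="0 0 0 -0.05 0 0.25 0.4; 0 0 0 0 0.3 0 0.4; 0 0 0 0 0.4 0 0.4; 0 0 0 0 0.4 0 0.4; 0 0 0 0 0.4 0 0.4; 0 0 0 0 0.35 0 0.4; 0 0 0 0 0.2 0 0.4; 0 0 0 0 0 0 0.4; 0 0 0 0 0 0 0.7; 0 0 0 0 0 0 1; 0 0 0 0 0 0 1; 0 0 0 0 0 0 1; 0 0 0 0 0 0 1; 0 0 0 0 0 0 1", grip_force=30)

```text
time_s: 3.75
eef_pos: [0.5922, -0.1973, 0.3229]
ee_rot: [[0.158, 0.0, 0.987], [-0.987, 0.001, 0.158], [-0.001, -1.0, 0.0]]
contact_force: [-1.9, 2.4, 2.7]
grip_width: 0.153
```

Run:
```python
from bench import *
from h import *
s=sense();print({k:np.round(v,4).tolist() for k,v in s.items()})
c=capture("side");np.savez("s2.npz",**c)
im=c["pixels"][:,:,::-1];cv2.imwrite("pics/s2.png",cv2.resize(im[130:380,180:480],None,fx=2.4,fy=2.4))
```

```text
{'time_s': 3.75, 'joint_positions': [-0.3408, 0.5206, 1.6862, 0.0007, 0.935, 1.0712], 'qd': [-0.0007, 0.0008, -0.0018, -0.0006, 0.0032, -0.0004], 'joint_efforts': [-1.3494, -55.6959, -24.228, -0.4617, -0.4974, -0.0227], 'eef_pos': [0.5922, -0.1973, 0.3229], 'ee_rot': [[0.1578, 0.0, 0.9875], [-0.9875, 0.0006, 0.1578], [-0.0005, -1.0, 0.0001]], 'contact_force': [-1.9141, 2.4303, 2.7335], 'ft_torque': [0.3975, 0.1453, -0.0464], 'grip_width': 0.153}
```

View pics/s2.png

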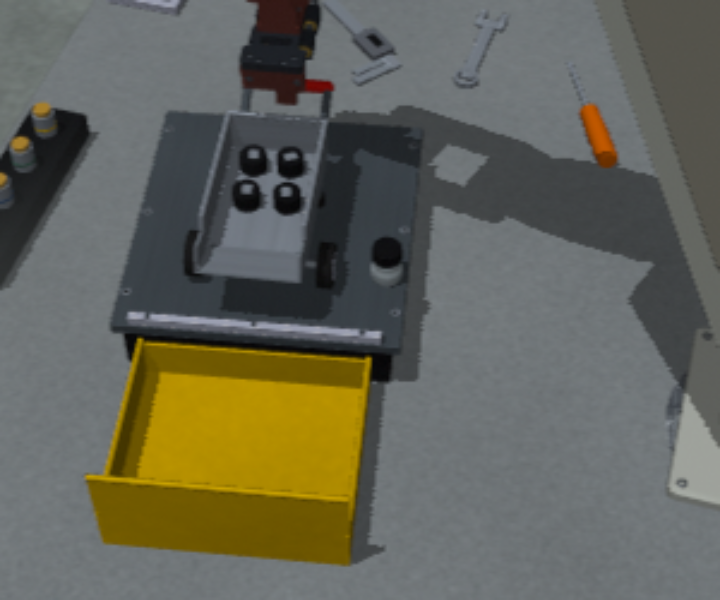

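Request:
send_rows(deltas="0 -0.14 0 0 0 0 1; 0 -0.14 0 -0.04 0 0 1; 0 0 0 -0.08 0 0 1; 0 0 0 -0.1 0 0 1; 0 0 0 -0.1 0 0 1; 0 0 0 -0.1 0 0 1; 0 0 0 -0.1 0 0 1; 0 0 0 -0.1 0 0 1; 0 0 0 -0.1 0 0 1; 0 0 0 -0.1 0 0 1; 0 0 0 -0.08 0 0 1; 0 0 0 -0.06 0 0 1; 0 0 0 0 0 0 1; 0 0 0 0 0 0 1")

```text
time_s: 5.2
eef_pos: [0.5856, -0.1595, 0.323]
ee_rot: [[0.177, 0.001, 0.984], [-0.984, 0.0, 0.177], [-0.0, -1.0, 0.001]]
contact_force: [2.4, -1.4, 6.3]
grip_width: 0.147
```

Run:
```python
from bench import *
from h import *
s=sense();print({k:np.round(v,4).tolist() for k,v in s.items()})
c=capture("top");np.savez("t3.npz",**c)
im=c["pixels"][:,:,::-1];cv2.imwrite("pics/t3.png",cv2.resize(im[130:290,180:430],None,fx=3.2,fy=3.2))
```

```text
{'time_s': 5.2, 'joint_positions': [-0.2856, 0.498, 1.7266, 0.0006, 0.9164, 1.1068], 'qd': [0.0002, 0.0006, 0.0005, 0.0009, 0.0003, -0.0019], 'joint_efforts': [1.2203, -51.219, -19.8542, 0.1973, 0.7456, -0.2745], 'eef_pos': [0.5856, -0.1595, 0.323], 'ee_rot': [[0.1772, 0.0007, 0.9842], [-0.9842, 0.0003, 0.1772], [-0.0001, -1.0, 0.0007]], 'contact_force': [2.4322, -1.4464, 6.2658], 'ft_torque': [-0.3372, -0.3257, -0.303], 'grip_width': 0.1471}
```

View pics/t3.png

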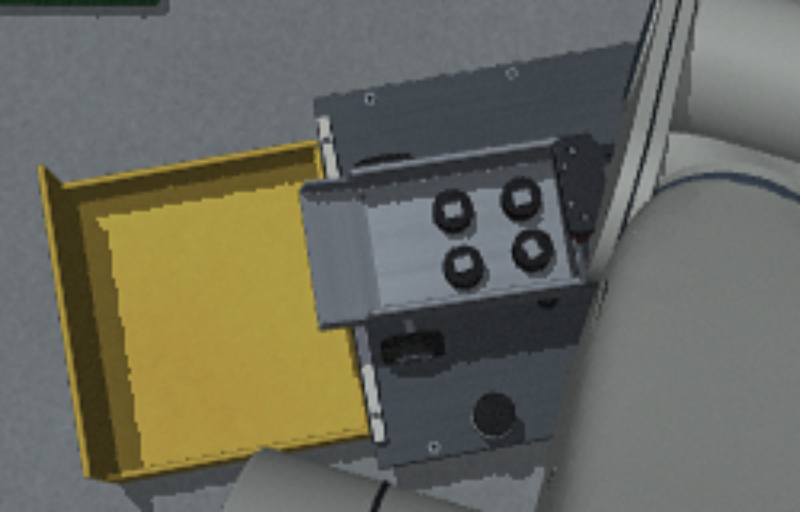

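Run:
```python
from h import *
for n in("top0","t3"):
    c=np.load(n+".npz");im=c["pixels"][:,:,::-1]
    if n=="top0":x0,y0=280,180
    else:x0,y0=265,180
    cv2.imwrite(f"pics/{n}y.png",cv2.resize(im[y0:y0+65,x0:x0+85],None,fx=9,fy=9,interpolation=cv2.INTER_CUBIC))
```

```text
(no output)
```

View pics/top0y.png

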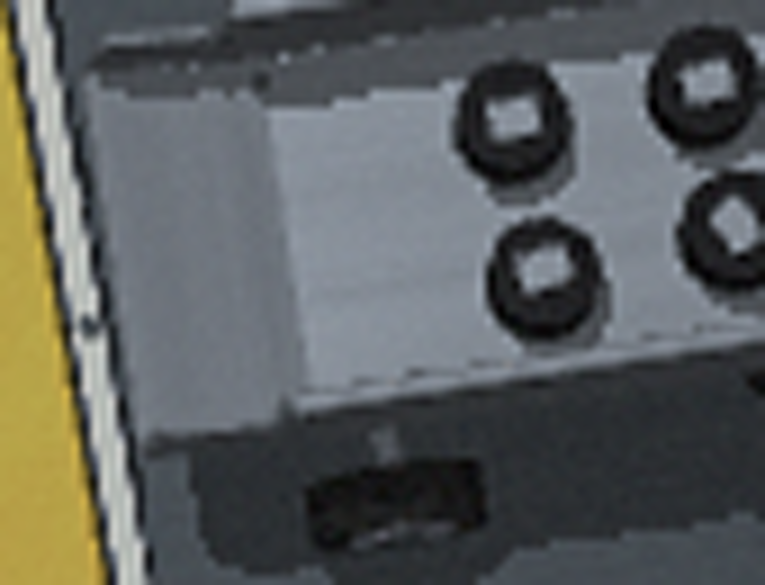

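View pics/t3y.png

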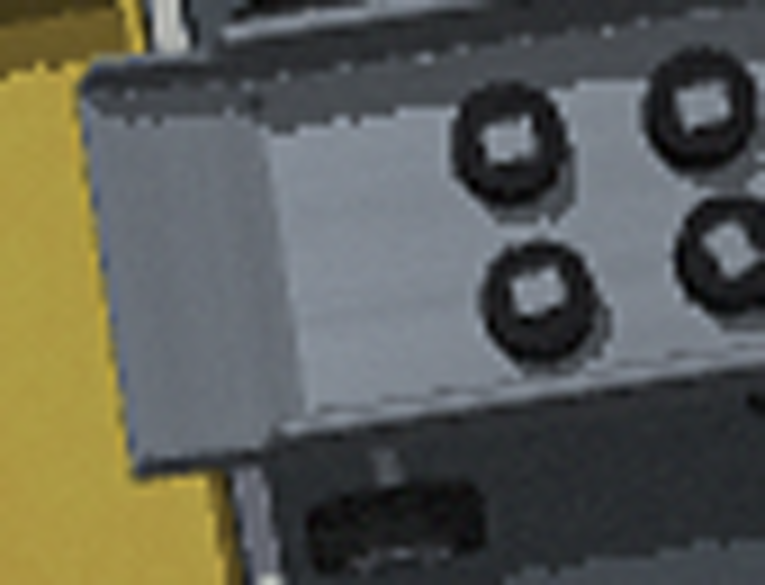

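Request:
send_rows(deltas="0 0 0 0 -0.1 0 1; 0 0 0 0 -0.1 0 1; 0 0 0 -0.02 0 0 1; 0 0 0 -0.03 0 0 1; 0 0 0 -0.03 0 0 1; 0 0 0 -0.03 0 0 1; 0 0 0 -0.03 0 0 1; 0 0 0 0 0 0 1; 0 0 0 0 0 0 1")

```text
time_s: 6.15
eef_pos: [0.5844, -0.1542, 0.3306]
ee_rot: [[0.177, -0.0, 0.984], [-0.984, 0.0, 0.177], [-0.0, -1.0, -0.0]]
contact_force: [1.0, -0.2, -2.8]
grip_width: 0.153
```

Request:
send_rows(deltas="0 0 0 -0.03 0 0 1; 0 0 0 -0.03 0 0 1; 0 0 0 -0.03 0 0 1; 0 0 0 0 0 0 1; 0 0 0 0 0 0 1")

```text
time_s: 6.65
eef_pos: [0.5838, -0.1507, 0.3307]
ee_rot: [[0.177, -0.0, 0.984], [-0.984, 0.0, 0.177], [-0.0, -1.0, -0.0]]
contact_force: [-0.5, -0.4, -3.6]
grip_width: 0.152
```

Request:
send_rows(deltas="0 0 0 -0.03 0 0 1; 0 0 0 -0.03 0 0 1; 0 0 0 0 0 0 1; 0 0 0 0 0 0 1")

```text
time_s: 7.05
eef_pos: [0.5834, -0.1484, 0.3307]
ee_rot: [[0.177, -0.0, 0.984], [-0.984, 0.0, 0.177], [-0.0, -1.0, -0.0]]
contact_force: [-0.1, 0.5, -3.1]
grip_width: 0.15
```

Request:
send_rows(deltas="0 0 0 -0.03 0 0 1; 0 0 0 -0.03 0 0 1; 0 0 0 0 0 0 1; 0 0 0 0 0 0 1")

```text
time_s: 7.45
eef_pos: [0.583, -0.146, 0.3307]
ee_rot: [[0.177, -0.0, 0.984], [-0.984, 0.0, 0.177], [-0.0, -1.0, -0.0]]
contact_force: [1.2, 0.1, -3.2]
grip_width: 0.15
```

Run:
```python
from bench import *
from h import *
s=sense();print({k:np.round(v,4).tolist() for k,v in s.items()})
for n,(x0,y0,w,h,f) in {"top":(240,150,120,110,6),"side":(225,180,130,110,6)}.items():
    c=capture(n);np.savez(n+"4.npz",**c)
    im=c["pixels"][:,:,::-1];cv2.imwrite(f"pics/{n}4.png",cv2.resize(im[y0:y0+h-15,x0:x0+w],None,fx=f,fy=f,interpolation=cv2.INTER_CUBIC))
```

```text
{'time_s': 7.45, 'joint_positions': [-0.2651, 0.4801, 1.736, 0.0, 0.9256, 1.1275], 'qd': [-0.0011, -0.0009, -0.0006, -0.0004, -0.0002, -0.0002], 'joint_efforts': [-0.0271, -56.1093, -24.4572, -0.001, 0.2185, -0.1387], 'eef_pos': [0.583, -0.146, 0.3307], 'ee_rot': [[0.1772, -0.0001, 0.9842], [-0.9842, 0.0001, 0.1772], [-0.0001, -1.0, -0.0001]], 'contact_force': [1.1899, 0.0728, -3.1955], 'ft_torque': [-0.1615, -0.1418, -0.151], 'grip_width': 0.15}
```

View pics/top4.png

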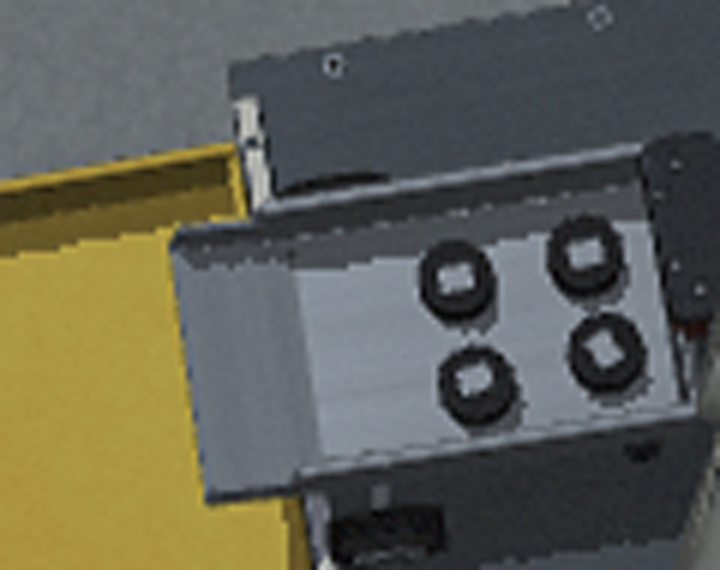

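View pics/side4.png

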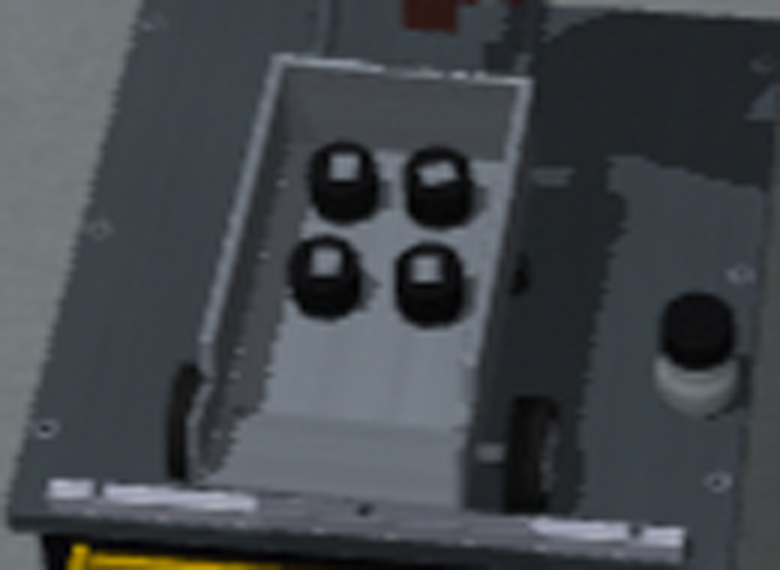

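Request:
send_rows(deltas="0 0 0 -0.03 0 0 1; 0 0 0 -0.03 0 0 1; 0 0 0 0 0 0 1; 0 0 0 0 0 0 1")

```text
time_s: 7.95
eef_pos: [0.583, -0.1441, 0.3312]
ee_rot: [[0.177, 0.002, 0.984], [-0.984, -0.001, 0.177], [0.001, -1.0, 0.002]]
contact_force: [2.4, -4.2, -2.6]
grip_width: 0.15
```

Run:
```python
from bench import *
import numpy as np
s=sense();print({k:np.round(s[k],4).tolist() for k in("eef_pos","contact_force","ft_torque")})
```

```text
{'eef_pos': [0.583, -0.1441, 0.3312], 'contact_force': [2.3765, -4.2114, -2.6115], 'ft_torque': [-0.9265, -0.5279, -0.1123]}
```

Request:
send_rows(deltas="0 -0.15 0 -0.03 0 0 1; 0 -0.15 0 -0.03 0 0 1; 0 0 0 0 0 0 1; 0 0 0 0 0 0 1")

```text
time_s: 8.35
eef_pos: [0.5835, -0.1425, 0.3322]
ee_rot: [[0.197, 0.006, 0.98], [-0.98, -0.003, 0.197], [0.004, -1.0, 0.005]]
contact_force: [5.7, -8.5, 0.0]
grip_width: 0.15
```

Run:
```python
from bench import *
import numpy as np,cv2
s=sense();print({k:np.round(s[k],4).tolist() for k in("eef_pos","contact_force","ft_torque")})
for n,(x0,y0,w,h,f) in {"top":(240,150,120,110,6)}.items():
    c=capture(n);np.savez(n+"5.npz",**c)
    im=c["pixels"][:,:,::-1];cv2.imwrite(f"pics/{n}5.png",cv2.resize(im[y0:y0+h-15,x0:x0+w],None,fx=f,fy=f,interpolation=cv2.INTER_CUBIC))
```

```text
{'eef_pos': [0.5835, -0.1425, 0.3322], 'contact_force': [5.6782, -8.4542, 0.022], 'ft_torque': [-1.461, -0.9406, -0.2706]}
```

View pics/top5.png

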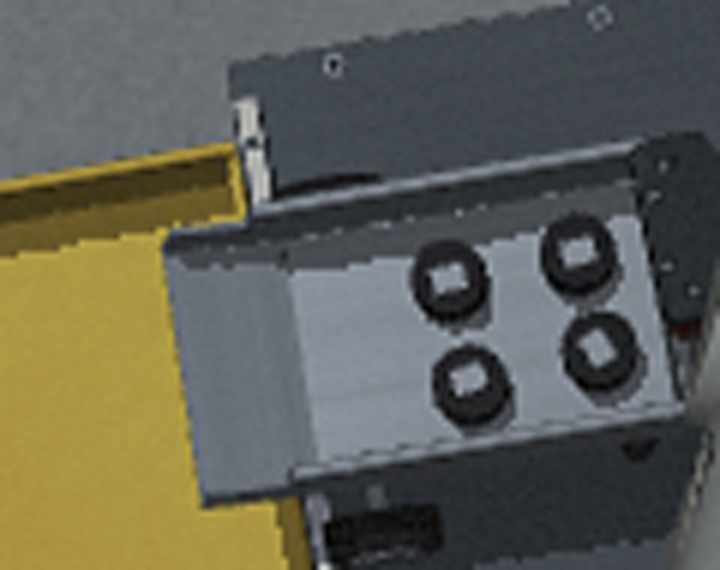

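Request:
send_rows(deltas="0 0 0 0 0 0.04 1; 0 0 0 0 0 0.04 1; 0 0 0 0 0 0.04 1; 0 0 0 0 0 0.04 1; 0 0 0 0 0 0 1; 0 0 0 0 0 0 1")

```text
time_s: 9.0
eef_pos: [0.5886, -0.1412, 0.3313]
ee_rot: [[0.198, 0.001, 0.98], [-0.98, -0.002, 0.198], [0.003, -1.0, 0.0]]
contact_force: [0.3, -8.9, 0.2]
grip_width: 0.151
```

Run:
```python
from bench import *
import numpy as np,cv2
s=sense();print({k:np.round(s[k],4).tolist() for k in("eef_pos","contact_force","ft_torque")})
for n,(x0,y0,w,h,f) in {"top":(240,150,120,110,6)}.items():
    c=capture(n);np.savez(n+"6.npz",**c)
    im=c["pixels"][:,:,::-1];cv2.imwrite(f"pics/{n}6.png",cv2.resize(im[y0:y0+h-15,x0:x0+w],None,fx=f,fy=f,interpolation=cv2.INTER_CUBIC))
```

```text
{'eef_pos': [0.5886, -0.1412, 0.3313], 'contact_force': [0.2533, -8.8514, 0.1881], 'ft_torque': [-1.6071, -0.1781, -0.0185]}
```

View pics/top6.png

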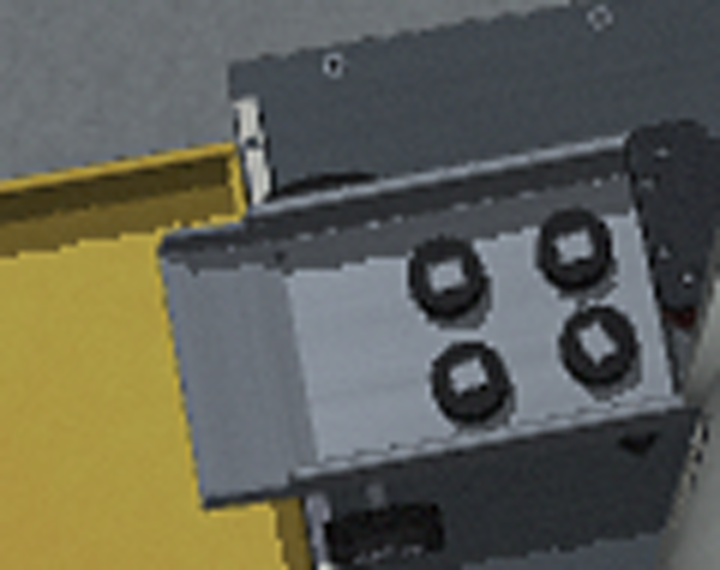

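Request:
send_rows(deltas="0 0 0 -0.02 0 0.03 1; 0 0 0 -0.02 0 0.03 1; 0 0 0 0 0 0 1; 0 0 0 0 0 0 1")

```text
time_s: 9.45
eef_pos: [0.5906, -0.1397, 0.3316]
ee_rot: [[0.198, 0.001, 0.98], [-0.98, -0.003, 0.198], [0.004, -1.0, 0.001]]
contact_force: [-0.1, -11.8, 2.0]
grip_width: 0.152
```

Run:
```python
from bench import *
import numpy as np,cv2
s=sense();print({k:np.round(s[k],4).tolist() for k in("eef_pos","contact_force","ft_torque","ee_rot")})
for n,(x0,y0,w,h,f) in {"top":(240,150,120,110,6),"side":(225,200,130,110,6)}.items():
    c=capture(n);np.savez(n+"7.npz",**c)
    im=c["pixels"][:,:,::-1];cv2.imwrite(f"pics/{n}7.png",cv2.resize(im[y0:y0+h-15,x0:x0+w],None,fx=f,fy=f,interpolation=cv2.INTER_CUBIC))
```

```text
{'eef_pos': [0.5906, -0.1397, 0.3316], 'contact_force': [-0.1123, -11.7838, 2.0416], 'ft_torque': [-1.935, -0.1371, 0.1441], 'ee_rot': [[0.1984, 0.0014, 0.9801], [-0.9801, -0.0035, 0.1984], [0.0037, -1.0, 0.0007]]}
```

View pics/top7.png

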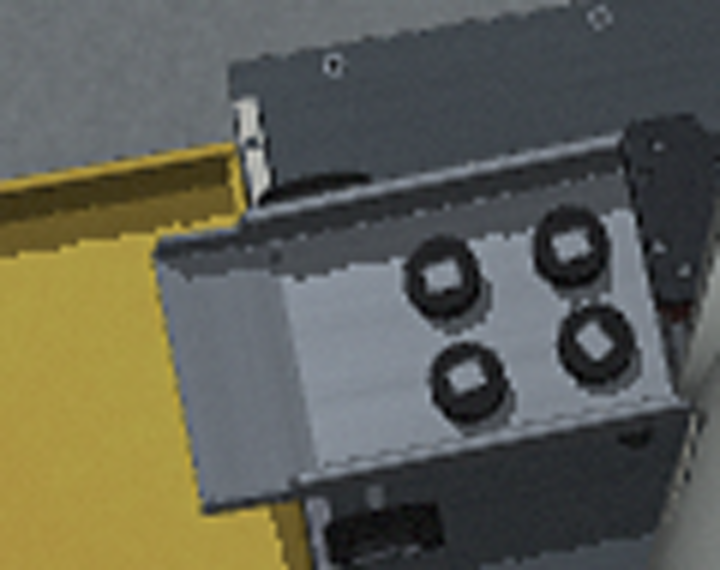

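View pics/side7.png

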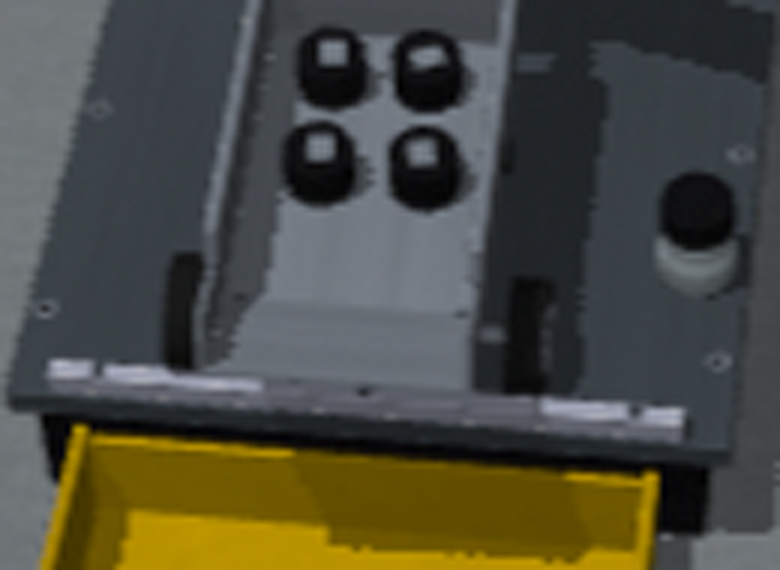

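```bash
cat > path.py <<'E'
import numpy as np,sys
r=.2103;ph=18.0
a,b,st=map(float,sys.argv[1:4])
n=int(round(abs(b-a)/st));th=np.radians(ph+np.linspace(a,b,n+1))
x=-r*np.cos(th);z=r*np.sin(th)
print("; ".join(f"0 0 0 {-dx/.04:.3f} {-dz/.04:.3f} {0.019*dx/.04:.3f} 1" for dx,dz in zip(np.diff(x),np.diff(z))), "total",x[-1]-x[0],z[-1]-z[0])
E
python3 path.py 2.5 20.5 1.5; python3 path.py 20.5 41.5 1.5;python3 path.py 41.5 50.5 1.5
```

```text
0 0 0 -0.050 -0.128 0.001 1; 0 0 0 -0.053 -0.127 0.001 1; 0 0 0 -0.057 -0.125 0.001 1; 0 0 0 -0.060 -0.124 0.001 1; 0 0 0 -0.063 -0.122 0.001 1; 0 0 0 -0.066 -0.121 0.001 1; 0 0 0 -0.069 -0.119 0.001 1; 0 0 0 -0.072 -0.117 0.001 1; 0 0 0 -0.075 -0.115 0.001 1; 0 0 0 -0.078 -0.113 0.001 1; 0 0 0 -0.081 -0.111 0.002 1; 0 0 0 -0.084 -0.109 0.002 1 total 0.03239966601287533 0.05726621580602538
0 0 0 -0.087 -0.107 0.002 1; 0 0 0 -0.090 -0.104 0.002 1; 0 0 0 -0.093 -0.102 0.002 1; 0 0 0 -0.095 -0.099 0.002 1; 0 0 0 -0.098 -0.097 0.002 1; 0 0 0 -0.100 -0.094 0.002 1; 0 0 0 -0.103 -0.092 0.002 1; 0 0 0 -0.105 -0.089 0.002 1; 0 0 0 -0.107 -0.086 0.002 1; 0 0 0 -0.110 -0.083 0.002 1; 0 0 0 -0.112 -0.080 0.002 1; 0 0 0 -0.114 -0.077 0.002 1; 0 0 0 -0.116 -0.074 0.002 1; 0 0 0 -0.118 -0.071 0.002 1 total 0.05784717765542656 0.050285784355961455
0 0 0 -0.119 -0.068 0.002 1; 0 0 0 -0.121 -0.065 0.002 1; 0 0 0 -0.123 -0.062 0.002 1; 0 0 0 -0.124 -0.059 0.002 1; 0 0 0 -0.126 -0.055 0.002 1; 0 0 0 -0.127 -0.052 0.002 1 total 0.029660109750516375 0.014466202105766907
```

Request:
send_rows(deltas="0 0 0 -0.03 -0.06 0 1; 0 0 0 -0.05 -0.13 0 1; 0 0 0 -0.05 -0.13 0 1; 0 0 0 -0.06 -0.12 0 1; 0 0 0 -0.06 -0.12 0 1; 0 0 0 -0.07 -0.12 0 1; 0 0 0 -0.07 -0.12 0 1; 0 0 0 -0.07 -0.12 0 1; 0 0 0 -0.07 -0.12 0 1; 0 0 0 -0.08 -0.12 0.01 1; 0 0 0 -0.08 -0.11 0.01 1; 0 0 0 -0.07 -0.11 0.01 1; 0 0 0 0 0 0 1; 0 0 0 0 0 0 1", grip_force=45)

```text
time_s: 10.95
eef_pos: [0.5855, -0.1079, 0.3859]
ee_rot: [[0.198, -0.0, 0.98], [-0.98, -0.0, 0.198], [0.0, -1.0, -0.0]]
contact_force: [0.6, -2.4, -3.3]
grip_width: 0.149
```

```bash
cat > look.py <<'E'
from bench import *
from h import *
import sys
n=sys.argv[1]
s=sense();print({k:np.round(s[k],4).tolist() for k in("time_s","eef_pos","contact_force","ft_torque","ee_rot","grip_width")})
R=s["ee_rot"];g=s["eef_pos"]+R[:,1]*.163;print("grasp",g)
c=capture("side");np.savez("s"+n+".npz",**c)
x0,y0,w,h=210,130,160,190
cv2.imwrite(f"pics/s{n}.png",cv2.resize(c["pixels"][y0:y0+h,x0:x0+w,::-1],None,fx=3.1,fy=3.1,interpolation=cv2.INTER_CUBIC))
E
python3 look.py 8
```

```text
{'time_s': 10.95, 'eef_pos': [0.5855, -0.1079, 0.3859], 'contact_force': [0.5892, -2.4418, -3.3175], 'ft_torque': [-0.6068, -0.1263, 0.0737], 'ee_rot': [[0.198, -0.0, 0.9802], [-0.9802, -0.0001, 0.198], [0.0001, -1.0, -0.0]], 'grip_width': 0.1487}
grasp [ 0.58554731 -0.10787335  0.22291516]
```

View pics/s8.png

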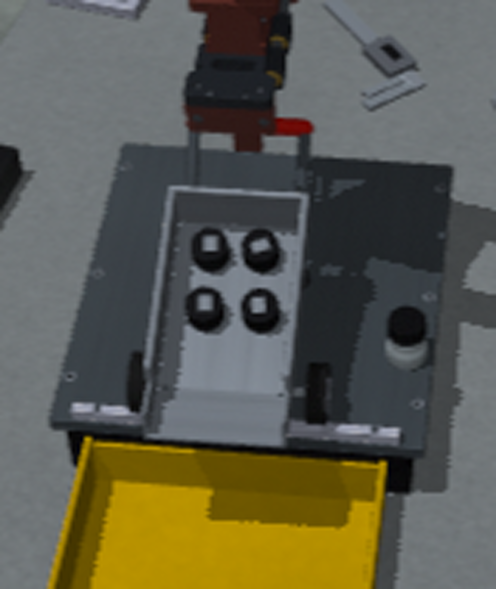

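Request:
send_rows(deltas="0 0 0 -0.06 -0.05 0 1; 0 0 0 -0.10 -0.10 0 1; 0 0 0 -0.10 -0.10 0 1; 0 0 0 -0.10 -0.10 0 1; 0 0 0 -0.10 -0.10 0 1; 0 0 0 -0.10 -0.10 0 1; 0 0 0 -0.10 -0.09 0.01 1; 0 0 0 -0.11 -0.09 0.01 1; 0 0 0 -0.11 -0.09 0.01 1; 0 0 0 -0.11 -0.08 0 1; 0 0 0 -0.11 -0.08 0 1; 0 0 0 -0.11 -0.08 0 1; 0 0 0 -0.11 -0.07 0 1; 0 0 0 -0.11 -0.07 0 1; 0 0 0 -0.06 -0.03 0 1; 0 0 0 0 0 0 1; 0 0 0 0 0 0 1")

```text
time_s: 12.7
eef_pos: [0.575, -0.0493, 0.4351]
ee_rot: [[0.198, 0.0, 0.98], [-0.98, 0.0, 0.198], [-0.0, -1.0, 0.0]]
contact_force: [-0.4, 0.0, -3.7]
grip_width: 0.147
```

```bash
python3 look.py 9
```

```text
{'time_s': 12.7, 'eef_pos': [0.575, -0.0493, 0.4351], 'contact_force': [-0.3823, 0.0322, -3.7028], 'ft_torque': [-0.2028, 0.0507, 0.0391], 'ee_rot': [[0.1978, 0.0, 0.9802], [-0.9802, 0.0001, 0.1978], [-0.0, -1.0, 0.0]], 'grip_width': 0.1468}
grasp [ 0.57499099 -0.04924228  0.27206359]
```

View pics/s9.png

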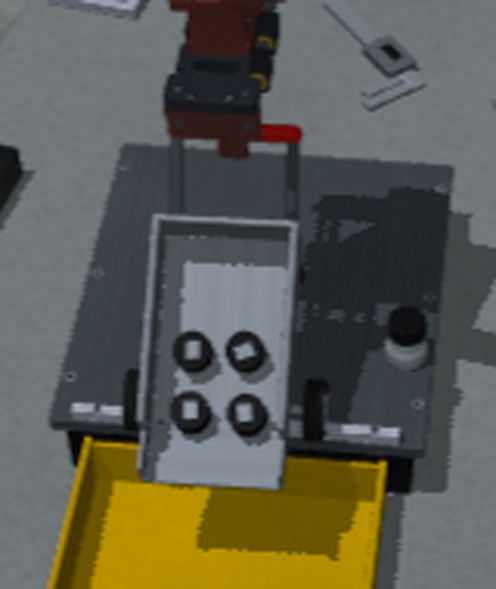

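Run:
```python
from h import *
a=[np.load(f)["pixels"][235:285,240:330,::-1] for f in("side7.npz","s8.npz","s9.npz")]
cv2.imwrite("pics/cmp.png",np.vstack([cv2.resize(i,None,fx=4,fy=4,interpolation=cv2.INTER_CUBIC)[:195] for i in a]))
c=np.load("s9.npz");r=red(c);print(r)
R=np.array(sense()["ee_rot"]) if 0 else None
```

```text
[(array([294, 170,  13,   6,  68], dtype=int32), array([299.91176471, 172.63235294]), ((300.0, 172.5), (5.0, 12.0), 90.0))]
```

View pics/cmp.png

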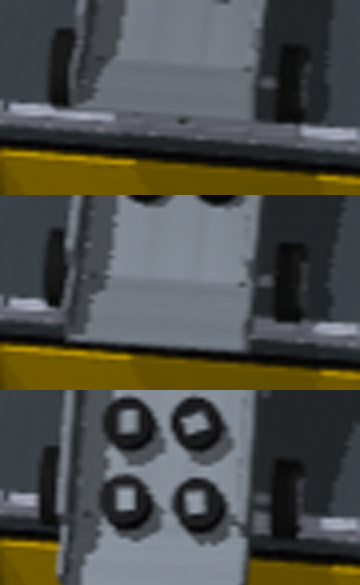

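Request:
send_rows(deltas="0 0 0 0.02 0 0 1; 0 0 0 0.03 0 0 1; 0 0 0 0.03 0 0 1; 0 0 0 0.03 0 0 1; 0 0 0 0.03 0 0 1; 0 0 0 0.02 0 0 1; 0 0 0 0 0 0 1; 0 0 0 0 0 0 1")

```text
time_s: 13.55
eef_pos: [0.5763, -0.0556, 0.4351]
ee_rot: [[0.198, 0.0, 0.98], [-0.98, -0.0, 0.198], [0.0, -1.0, 0.0]]
contact_force: [-1.0, -0.4, -3.5]
grip_width: 0.15
```

```bash
python3 look.py 10
python3 - <<'E'
from h import *
a=[np.load(f)["pixels"][235:285,240:330,::-1] for f in("side7.npz","s9.npz","s10.npz")]
cv2.imwrite("pics/cmp2.png",np.vstack([cv2.resize(i,None,fx=4,fy=4,interpolation=cv2.INTER_CUBIC)[:195] for i in a]))
E
```

```text
{'time_s': 13.55, 'eef_pos': [0.5763, -0.0556, 0.4351], 'contact_force': [-0.9608, -0.3545, -3.4686], 'ft_torque': [-0.4208, 0.0903, 0.0741], 'ee_rot': [[0.1977, 0.0001, 0.9803], [-0.9803, -0.0, 0.1977], [0.0, -1.0, 0.0]], 'grip_width': 0.1505}
grasp [ 0.57627847 -0.05563441  0.27210147]
```

View pics/cmp2.png

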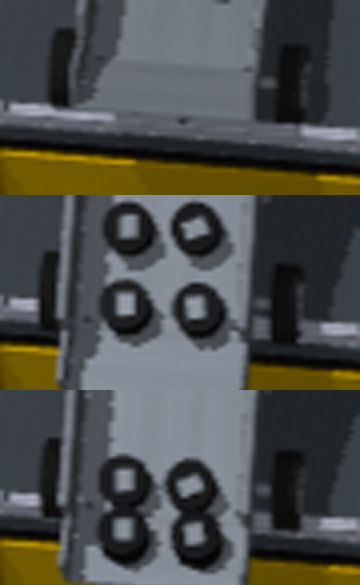

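Run:
```python
from h import *
c=np.load("s10.npz")
fx=np.array([-.18,.984,0]);left=np.array([-.984,-.18,0]);f=np.array([.542,.0705,.07])
for nm,lat in(("L",.069),("R",-.069)):
  for d,h in((-.024,0),(-.018,2.4),(-.012,6)):
    p=f+fx*d+left*(lat-.005)+[0,0,.024+h/1000]
    u=proj(c,p);t=proj(c,p+[0,0,.024]);print(nm,d,h,u,"top",t,"cmp",(u-[240,235])*4)
```

```text
L -0.024 0 [313.1199817  255.72077062] top [312.92407515 249.36958849] cmp [292.4799268   82.88308249]
L -0.018 2.4 [312.80753506 256.98650568] top [312.60689235 250.62642781] cmp [291.23014023  87.9460227 ]
L -0.012 6 [312.48250417 257.94746738] top [312.27679647 251.57047614] cmp [289.93001667  91.7898695 ]
R -0.024 0 [257.29919738 251.29024909] top [256.40401984 244.92950477] cmp [69.19678952 65.16099638]
R -0.018 2.4 [256.77390501 252.5298133 ] top [255.86861519 246.1598709 ] cmp [67.09562005 70.11925319]
R -0.012 6 [256.1993158  253.46380038] top [255.28263098 247.07668191] cmp [64.7972632  73.85520153]
```

Request:
send_rows(deltas="0 0 0 0.02 0 0 1; 0 0 0 0.03 0 0 1; 0 0 0 0.03 0 0 1; 0 0 0 0.03 0 0 1; 0 0 0 0.03 0 0 1; 0 0 0 0.03 0 0 1; 0 0 0 0.03 0 0 1; 0 0 0 0.03 0 0 1; 0 0 0 0.02 0 0 1; 0 0 0 0 0 0 1; 0 0 0 0 0 0 1")

```text
time_s: 14.7
eef_pos: [0.5783, -0.0656, 0.4355]
ee_rot: [[0.198, 0.001, 0.98], [-0.98, -0.001, 0.198], [0.001, -1.0, 0.001]]
contact_force: [-2.3, -3.9, -0.1]
grip_width: 0.146
```

```bash
python3 look.py 11
python3 - <<'E'
from h import *
a=[np.load(f)["pixels"][225:275,240:330,::-1] for f in("side7.npz","s10.npz","s11.npz")]
cv2.imwrite("pics/cmp3.png",np.vstack([cv2.resize(i,None,fx=4,fy=4,interpolation=cv2.INTER_CUBIC)[:195] for i in a]))
E
```

```text
{'time_s': 14.7, 'eef_pos': [0.5783, -0.0656, 0.4355], 'contact_force': [-2.3161, -3.8789, -0.1078], 'ft_torque': [-0.8424, 0.2749, 0.2219], 'ee_rot': [[0.1976, 0.0007, 0.9803], [-0.9803, -0.0006, 0.1976], [0.0007, -1.0, 0.0006]], 'grip_width': 0.1461}
grasp [ 0.57843283 -0.06573647  0.27251138]
```

View pics/cmp3.png

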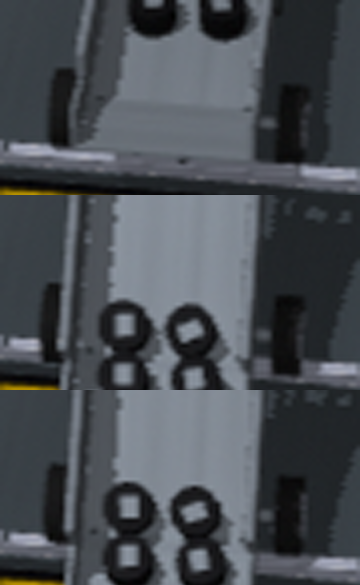

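View pics/s11.png

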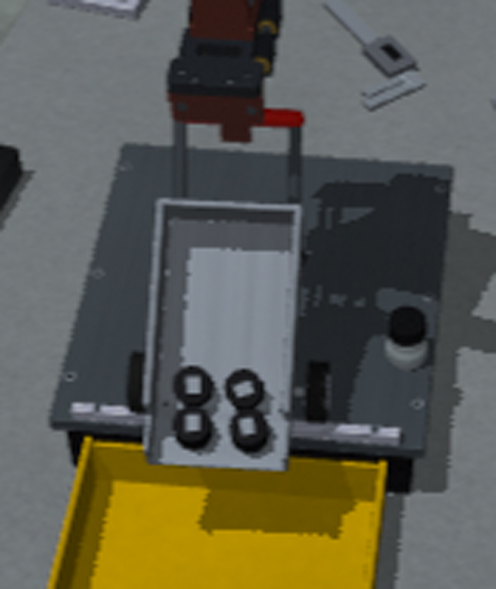

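```bash
cat > lip.py <<'E'
from h import *
fx=np.array([-.18,.984,0]);fx/=np.linalg.norm(fx);left=np.array([-fx[1],fx[0],0]);f=np.array([.542,.0705,.07]);up=np.array([0,0,1])
def sk(x,y,z,th,A=-.024,lat=-.005,h=0,yaw=0):
    t=np.radians(th);return f+fx*(A+x*np.cos(t)+z*np.sin(t))+left*(lat+y)+up*(.024+h+z*np.cos(t)-x*np.sin(t))
if __name__=="__main__":
    for n,g in(("s8",[.58555,-.10787,.2229]),("s9",[.575,-.0492,.2721]),("s10",[.5763,-.0556,.2721]),("s11",[.5784,-.0657,.2725])):
        c=np.load(n+".npz");r=red(c);print(n,"red",[x[1] for x in r],"pred",proj(c,np.array(g)-left*.036))
    c=np.load("s11.npz")
    for th in(32,36,40,44):
        q=lambda p:((proj(c,p)-[210,130])*3.1).round(1)
        print(th,"lipR",q(sk(.066,-.053,.047,th)),"lipL",q(sk(.066,.053,.047,th)),"rimback R,L",q(sk(-.127,-.053,.084,th)),q(sk(-.127,.053,.084,th)),"bar",q(sk(-.2,0.045,.065,th)))
E
python3 lip.py
```

```text
s8 red [array([303.82142857, 170.375     ])] pred [275.02732293 169.05822665]
s9 red [array([299.91176471, 172.63235294])] pred [269.45172144 170.54061571]
s10 red [array([300.046875, 170.71875 ])] pred [269.85861094 168.64898215]
s11 red [array([300.61764706, 167.73529412])] pred [270.46386503 165.55477805]
32 lipR [147.9 454.5] lipL [285.9 465.9] rimback R,L [165.8 196.3] [304.9 206.3] bar [305.4 118.6]
36 lipR [148.5 459.1] lipL [286.1 470.5] rimback R,L [163.1 201.6] [303.1 211.6] bar [303.2 120. ]
40 lipR [149.2 463.4] lipL [286.4 474.7] rimback R,L [160.4 207.8] [301.3 218. ] bar [300.9 122.7]
44 lipR [150.  467.1] lipL [286.7 478.5] rimback R,L [157.7 215. ] [299.4 225.3] bar [298.5 126.9]
```

Run:
```python
from bench import *
from h import *
c=capture("top");np.savez("t11.npz",**c)
cv2.imwrite("pics/t11.png",cv2.resize(c["pixels"][150:250,240:360,::-1],None,fx=6,fy=6,interpolation=cv2.INTER_CUBIC))
```

```text
(no output)
```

View pics/t11.png

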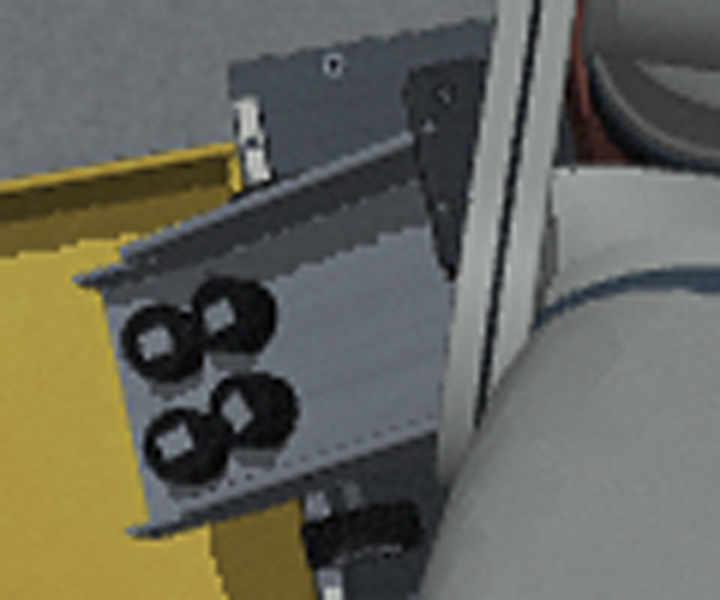

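Request:
send_rows(deltas="0 0 0 0.03 0 0 1; 0 0 0 0.03 0 0 1; 0 0 0 0.03 0 0 1; 0 0 0 0.03 0 0 1; 0 0 0 0.03 0 0 1; 0 0 0 0.03 0 0 1; 0 0 0 0.03 0 0 1; 0 0 0 0 0 0 1; 0 0 0 0 0 0 1")

```text
time_s: 15.7
eef_pos: [0.5799, -0.0736, 0.4351]
ee_rot: [[0.198, 0.0, 0.98], [-0.98, 0.0, 0.198], [-0.0, -1.0, 0.0]]
contact_force: [-0.4, 0.6, -1.0]
grip_width: 0.151
```

```bash
cat >> look.py <<'E'
c=capture("top");np.savez("t"+n+".npz",**c)
cv2.imwrite(f"pics/t{n}.png",cv2.resize(c["pixels"][150:250,240:360,::-1],None,fx=6,fy=6,interpolation=cv2.INTER_CUBIC))
E
python3 look.py 12
```

```text
{'time_s': 15.7, 'eef_pos': [0.5799, -0.0736, 0.4351], 'contact_force': [-0.4251, 0.6111, -0.9757], 'ft_torque': [-0.1305, 0.0261, 0.0125], 'ee_rot': [[0.1976, 0.0001, 0.9803], [-0.9803, 0.0, 0.1976], [-0.0, -1.0, 0.0002]], 'grip_width': 0.1513}
grasp [ 0.57995768 -0.07363942  0.27208385]
```

View pics/t12.png

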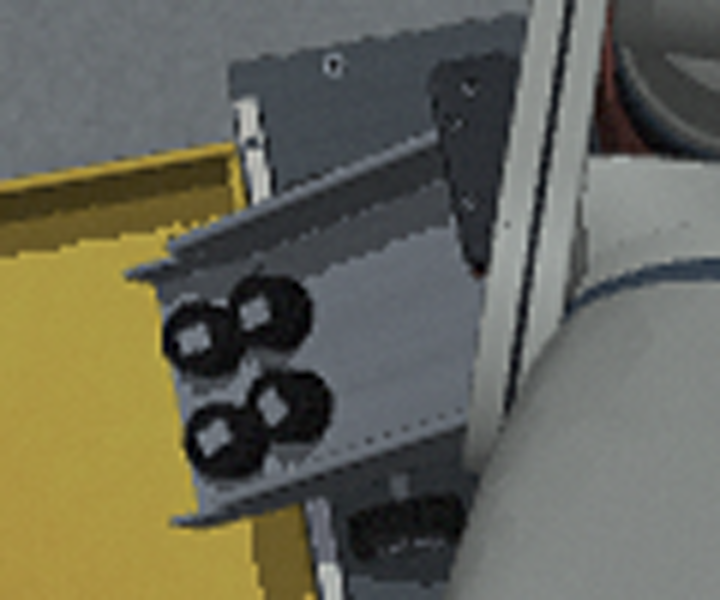

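View pics/s12.png

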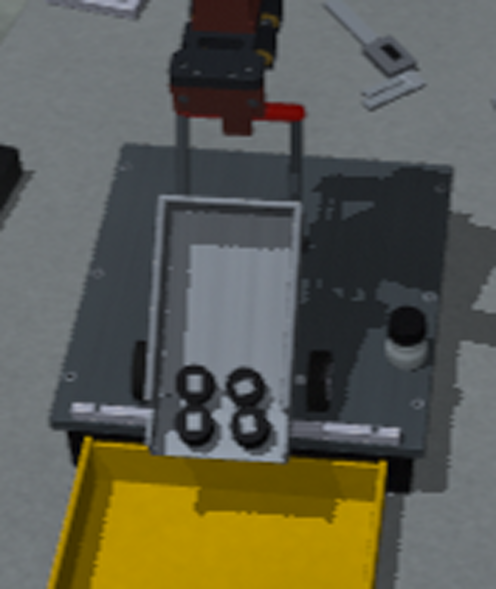

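Request:
send_rows(deltas="0 0 0 -0.06 -0.04 0 1; 0 0 0 -0.11 -0.06 0 1; 0 0 0 -0.11 -0.06 0 1; 0 0 0 -0.11 -0.06 0 1; 0 0 0 -0.11 -0.05 0.01 1; 0 0 0 -0.11 -0.05 0.01 1; 0 0 0 -0.11 -0.05 0 1; 0 0 0 -0.11 -0.04 0 1; 0 0 0 -0.11 -0.04 0 1; 0 0 0 -0.11 -0.03 0 1; 0 0 0 -0.05 -0.01 0 1; 0 0 0 0 0 0 1; 0 0 0 0 0 0 1")

```text
time_s: 17.1
eef_pos: [0.5721, -0.0307, 0.4561]
ee_rot: [[0.198, 0.002, 0.98], [-0.98, -0.002, 0.198], [0.002, -1.0, 0.002]]
contact_force: [-2.8, -5.4, 6.2]
grip_width: 0.151
```

```bash
python3 look.py 13
```

```text
{'time_s': 17.1, 'eef_pos': [0.5721, -0.0307, 0.4561], 'contact_force': [-2.8282, -5.3976, 6.1952], 'ft_torque': [-1.2476, 0.4616, 0.0528], 'ee_rot': [[0.1978, 0.002, 0.9802], [-0.9802, -0.0016, 0.1978], [0.002, -1.0, 0.0016]], 'grip_width': 0.1508}
grasp [ 0.57246656 -0.03095082  0.2931067 ]
```

View pics/t13.png

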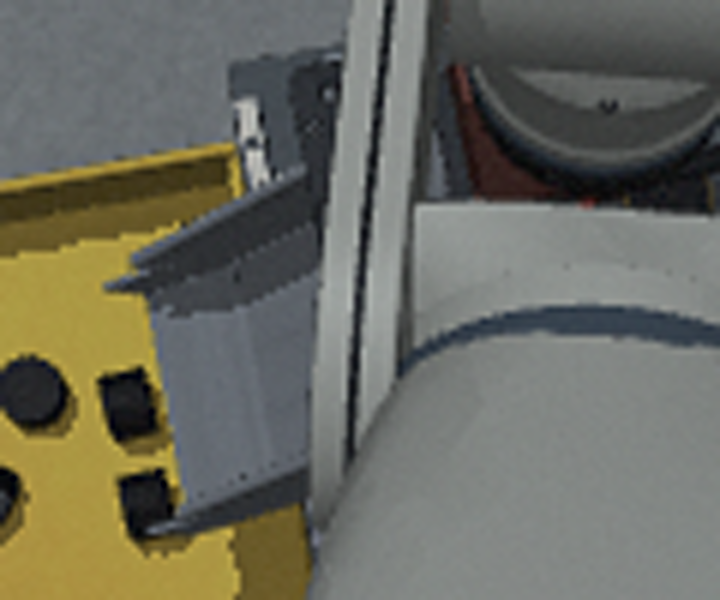

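View pics/s13.png

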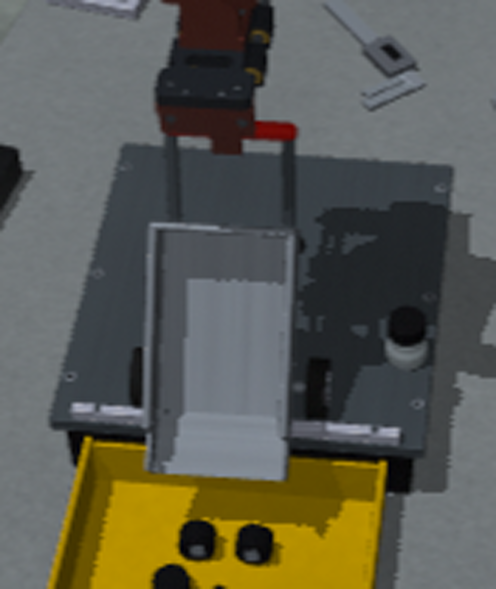

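```bash
python3 path.py 53 32 1.5; python3 path.py 32 14 1.5;python3 path.py 14 0 1.4
```

```text
0 0 0 0.130 0.047 -0.002 1; 0 0 0 0.128 0.050 -0.002 1; 0 0 0 0.127 0.053 -0.002 1; 0 0 0 0.125 0.057 -0.002 1; 0 0 0 0.124 0.060 -0.002 1; 0 0 0 0.122 0.063 -0.002 1; 0 0 0 0.121 0.066 -0.002 1; 0 0 0 0.119 0.069 -0.002 1; 0 0 0 0.117 0.072 -0.002 1; 0 0 0 0.115 0.075 -0.002 1; 0 0 0 0.113 0.078 -0.002 1; 0 0 0 0.111 0.081 -0.002 1; 0 0 0 0.109 0.084 -0.002 1; 0 0 0 0.107 0.087 -0.002 1 total -0.06671125143473917 -0.03774341006061524
0 0 0 0.104 0.090 -0.002 1; 0 0 0 0.102 0.093 -0.002 1; 0 0 0 0.099 0.095 -0.002 1; 0 0 0 0.097 0.098 -0.002 1; 0 0 0 0.094 0.100 -0.002 1; 0 0 0 0.092 0.103 -0.002 1; 0 0 0 0.089 0.105 -0.002 1; 0 0 0 0.086 0.107 -0.002 1; 0 0 0 0.083 0.110 -0.002 1; 0 0 0 0.080 0.112 -0.002 1; 0 0 0 0.077 0.114 -0.001 1; 0 0 0 0.074 0.116 -0.001 1 total -0.04316628030461714 -0.04965712511967807
0 0 0 0.067 0.110 -0.001 1; 0 0 0 0.064 0.111 -0.001 1; 0 0 0 0.061 0.113 -0.001 1; 0 0 0 0.059 0.114 -0.001 1; 0 0 0 0.056 0.116 -0.001 1; 0 0 0 0.053 0.117 -0.001 1; 0 0 0 0.050 0.118 -0.001 1; 0 0 0 0.047 0.120 -0.001 1; 0 0 0 0.044 0.121 -0.001 1; 0 0 0 0.041 0.122 -0.001 1 total -0.021662670755174418 -0.046455747351191554
```

Run:
```python
from h import *
c=np.load("t13.npz");cv2.imwrite("pics/t13f.png",cv2.resize(c["pixels"][150:300,180:330,::-1],None,fx=4,fy=4))
```

```text
(no output)
```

View pics/t13f.png

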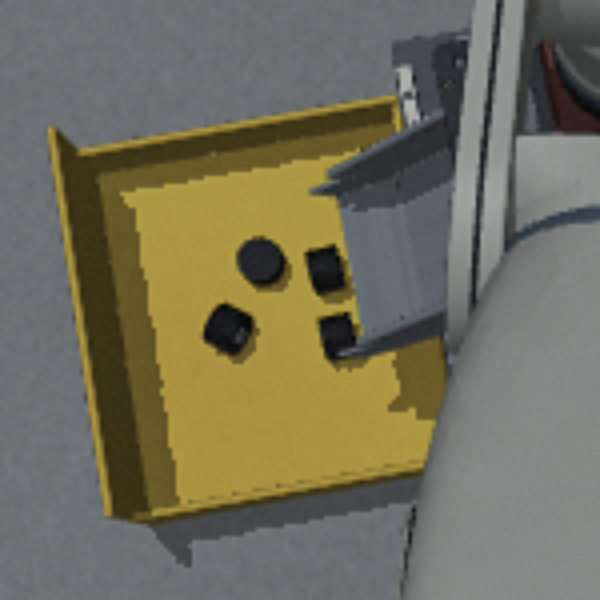

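Request:
send_rows(deltas="0 0 0 0.08 0.02 0 1; 0 0 0 0.14 0.05 0 1; 0 0 0 0.14 0.05 0 1; 0 0 0 0.14 0.06 0 1; 0 0 0 0.14 0.06 0 1; 0 0 0 0.12 0.06 -0.01 1; 0 0 0 0.12 0.07 -0.01 1; 0 0 0 0.12 0.07 0 1; 0 0 0 0.12 0.07 0 1; 0 0 0 0.115 0.075 0 1; 0 0 0 0.115 0.08 0 1; 0 0 0 0.11 0.08 0 1; 0 0 0 0.11 0.085 -0.01 1; 0 0 0 0.10 0.085 0 1; 0 0 0 0.05 0.04 0 1; 0 0 0 0 0 0 1; 0 0 0 0 0 0 1")

```text
time_s: 18.9
eef_pos: [0.5844, -0.098, 0.4164]
ee_rot: [[0.198, -0.0, 0.98], [-0.98, 0.0, 0.198], [-0.0, -1.0, -0.0]]
contact_force: [-0.5, -0.4, 0.2]
grip_width: 0.144
```

```bash
python3 look.py 14
```

```text
{'time_s': 18.9, 'eef_pos': [0.5844, -0.098, 0.4164], 'contact_force': [-0.5455, -0.3705, 0.2316], 'ft_torque': [0.3053, 0.0349, 0.0251], 'ee_rot': [[0.1977, -0.0002, 0.9803], [-0.9803, 0.0, 0.1977], [-0.0001, -1.0, -0.0002]], 'grip_width': 0.1437}
grasp [ 0.58433137 -0.09795404  0.25338024]
```

View pics/t14.png

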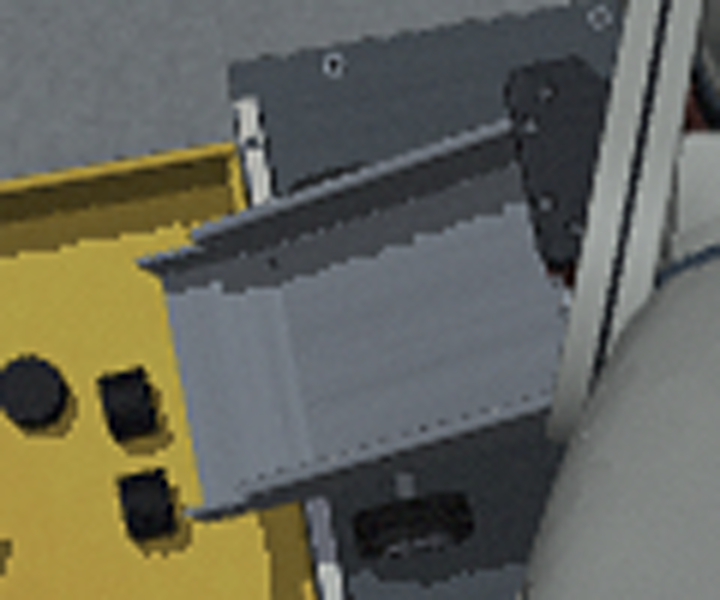

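View pics/s14.png

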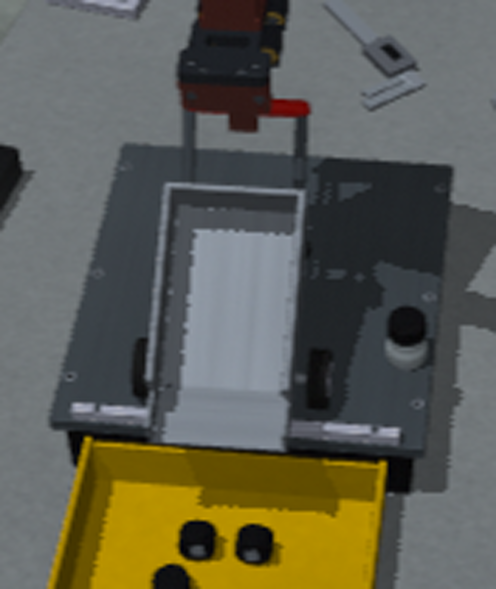

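Request:
send_rows(deltas="0 0 0 0.04 0.04 0 1; 0 0 0 0.09 0.09 0 1; 0 0 0 0.09 0.09 0 1; 0 0 0 0.09 0.095 0 1; 0 0 0 0.09 0.10 0 1; 0 0 0 0.09 0.10 -0.01 1; 0 0 0 0.09 0.10 -0.01 1; 0 0 0 0.085 0.105 0 1; 0 0 0 0.085 0.105 0 1; 0 0 0 0.08 0.11 0 1; 0 0 0 0.08 0.11 0 1; 0 0 0 0.075 0.11 0 1; 0 0 0 0.04 0.06 0 1; 0 0 0 0 0 0 1; 0 0 0 0 0 0 1")

```text
time_s: 20.5
eef_pos: [0.5917, -0.1383, 0.3678]
ee_rot: [[0.198, -0.0, 0.98], [-0.98, -0.0, 0.198], [-0.0, -1.0, -0.0]]
contact_force: [-0.2, 0.8, -0.5]
grip_width: 0.149
```

```bash
python3 look.py 15
```

```text
{'time_s': 20.5, 'eef_pos': [0.5917, -0.1383, 0.3678], 'contact_force': [-0.1934, 0.8312, -0.514], 'ft_torque': [0.2778, 0.0196, -0.0038], 'ee_rot': [[0.1978, -0.0002, 0.9802], [-0.9802, -0.0, 0.1978], [-0.0, -1.0, -0.0002]], 'grip_width': 0.1491}
grasp [ 0.59166216 -0.13833072  0.2047792 ]
```

View pics/t15.png

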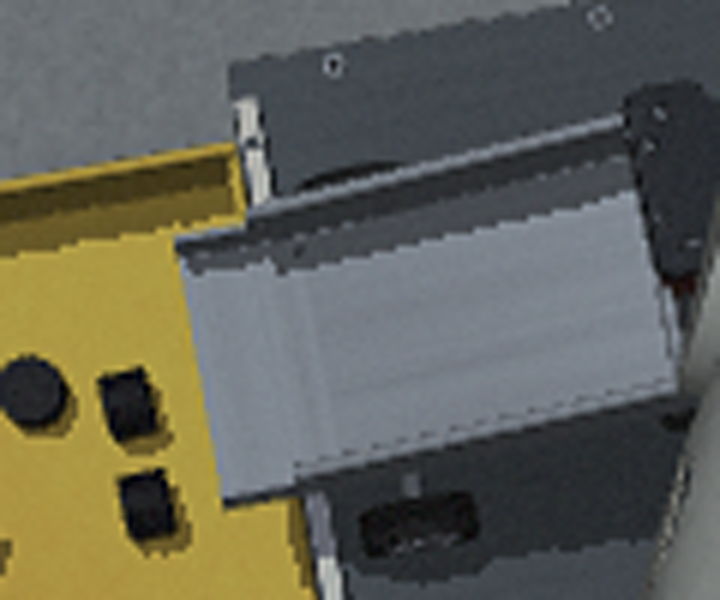

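Request:
send_rows(deltas="0 0 0 0.03 0.06 0 1; 0 0 0 0.05 0.11 0 1; 0 0 0 0.05 0.11 0 1; 0 0 0 0.05 0.11 0 1; 0 0 0 0.05 0.11 0 1; 0 0 0 0.05 0.11 0 1; 0 0 0 0.04 0.11 0 1; 0 0 0 0.04 0.11 0 1; 0 0 0 0.04 0.11 0 1; 0 0 0 0.03 0.08 0 1; 0 0 0 0.02 0.04 0 1; 0 0 0 0 0 0 1; 0 0 0 0 0 0 1")

```text
time_s: 21.9
eef_pos: [0.5953, -0.156, 0.3255]
ee_rot: [[0.198, -0.0, 0.98], [-0.98, -0.0, 0.198], [-0.0, -1.0, -0.0]]
contact_force: [-0.6, -0.4, 0.2]
grip_width: 0.15
```

```bash
python3 look.py 16
```

```text
{'time_s': 21.9, 'eef_pos': [0.5953, -0.156, 0.3255], 'contact_force': [-0.6485, -0.3724, 0.2217], 'ft_torque': [0.3246, 0.1004, 0.0475], 'ee_rot': [[0.1978, -0.0, 0.9802], [-0.9802, -0.0, 0.1978], [-0.0, -1.0, -0.0]], 'grip_width': 0.15}
grasp [ 0.59527795 -0.15596792  0.16251057]
```

View pics/t16.png

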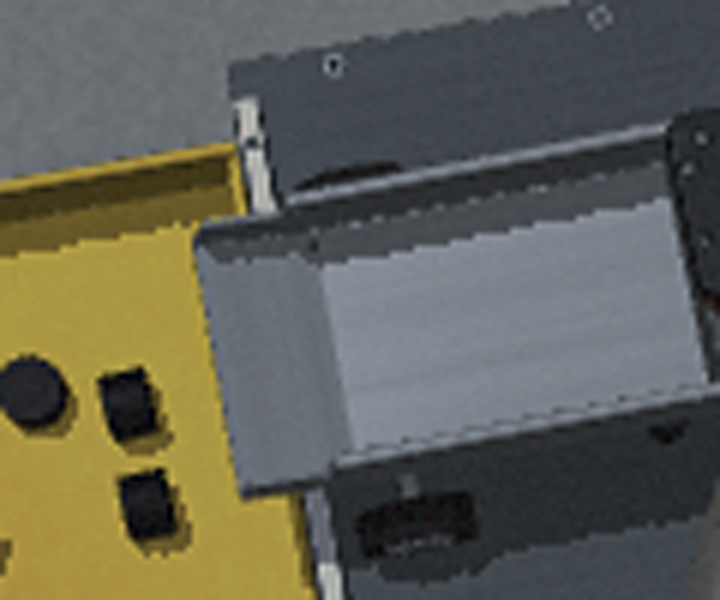

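Request:
send_rows(deltas="0 0 0 0 0.025 0 1; 0 0 0 0 0.025 0 1; 0 0 0 0 0.025 0 1; 0 0 0 0 0 0 1; 0 0 0 0 0 0 1")

```text
time_s: 22.5
eef_pos: [0.5954, -0.156, 0.3228]
ee_rot: [[0.198, 0.0, 0.98], [-0.98, -0.0, 0.198], [0.0, -1.0, 0.0]]
contact_force: [-2.1, 1.0, 5.0]
grip_width: 0.149
```

Request:
send_rows(deltas="0 0 0 0 -0.02 0 1; 0 0 0 0 0 0 0.8; 0 0 0 0 0 0 0.6; 0 0 0 0 0 0 0.4; 0 0 0 0 0 0 0.3; 0 0 0 0 0 0 0.3; 0 0 0 0 0 0 0.3; 0 0 0 0 0 0 0.3")

```text
time_s: 23.3
eef_pos: [0.5953, -0.156, 0.3233]
ee_rot: [[0.198, 0.0, 0.98], [-0.98, -0.0, 0.198], [0.0, -1.0, 0.0]]
contact_force: [0.3, 0.1, 0.5]
grip_width: 0.689
```

```bash
python3 look.py 17
```

```text
{'time_s': 23.3, 'eef_pos': [0.5953, -0.156, 0.3233], 'contact_force': [0.3018, 0.1091, 0.4814], 'ft_torque': [0.0202, -0.0069, -0.0404], 'ee_rot': [[0.1977, 0.0, 0.9803], [-0.9803, -0.0, 0.1977], [0.0, -1.0, 0.0]], 'grip_width': 0.6888}
grasp [ 0.59529263 -0.156049    0.16027502]
```

View pics/s17.png

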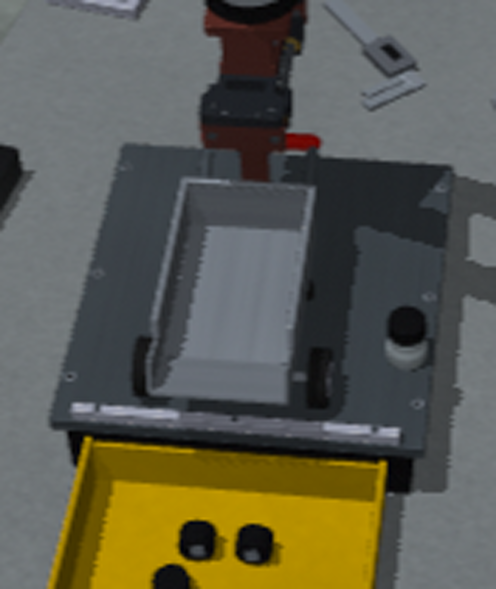

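Released cleanly; the skip is on its feet. Retract straight up, then back away.

Request:
send_rows(deltas="0 0 0 0 -0.2 0 0.3; 0 0 0 0 -0.4 0 0.3; 0 0 0 0 -0.6 0 0.3; 0 0 0 0 -0.6 0 0.3; 0 0 0 0 -0.6 0 0.3; 0 0 0 0.5 -0.2 0 0.3; 0 0 0 0.7 0 0 0.3; 0 0 0 0.7 0 0 0.3; 0 0 0 0.7 0 -0.3 0.3; 0 0 0 0.7 0 -0.3 0.3; 0 0 0 0.7 0 -0.3 0.3; 0 0 0 0.5 0 -0.3 0.3; 0 0 0 0.3 0 0 0.3; 0 0 0 0 0 0 0.3; 0 0 0 0 0 0 0.3")

```text
time_s: 24.9
eef_pos: [0.5864, -0.3535, 0.4272]
ee_rot: [[0.198, -0.0, 0.98], [-0.98, 0.0, 0.198], [-0.0, -1.0, 0.0]]
contact_force: [-0.1, 0.3, 0.4]
grip_width: 0.7
```

```bash
python3 look.py 18
python3 - <<'E'
from h import *
T=np.load("t18.npz");S=np.load("s18.npz")
rt,rs=red(T)[0],red(S)[0];p,e=tri(T,rt[1],S,rs[1]);print("handle",p,e, onz(T,rt[1],.159))
p=onz(T,rt[1],.159)
fx=np.array([-.18,.984]);left=np.array([-.984,-.18]);d=(p[:2]-[.542,.0705]);print("along",d@fx,"axle",d@fx+.2,"lat",d@left)
b=cv2.boxPoints(rt[2]);i=np.argsort([np.linalg.norm(b[0]-x) for x in b]);v=onz(T,(b[0]+b[i[1]])/2,.159)-onz(T,(b[i[2]]+b[i[3]])/2,.159);v*=np.sign(v[0]);print("heading",np.degrees(np.arctan2(v[0],-v[1])))
cv2.imwrite("pics/t18f.png",cv2.resize(T["pixels"][130:310,90:430,::-1],None,fx=2.3,fy=2.3))
E
```

```text
{'time_s': 24.9, 'eef_pos': [0.5864, -0.3535, 0.4272], 'contact_force': [-0.075, 0.3425, 0.3636], 'ft_torque': [0.0473, 0.041, 0.042], 'ee_rot': [[0.1976, -0.0, 0.9803], [-0.9803, 0.0004, 0.1976], [-0.0004, -1.0, 0.0001]], 'grip_width': 0.6996}
grasp [ 0.5864395  -0.35345648  0.2641959 ]
handle [ 0.59240647 -0.15435138  0.16543372] 0.000520604914003123 [ 0.59425944 -0.1553212   0.159     ]
along -0.231614760518876 axle -0.03161476051887599 lat -0.010775471523918759
heading 101.27078382274644
```

View pics/t18f.png

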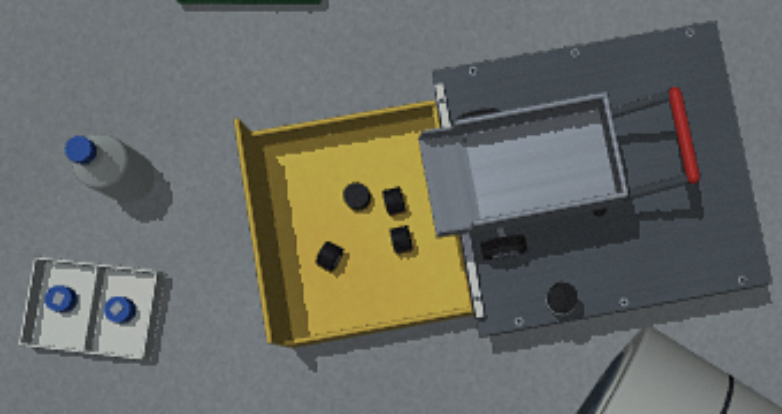

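View pics/s18.png

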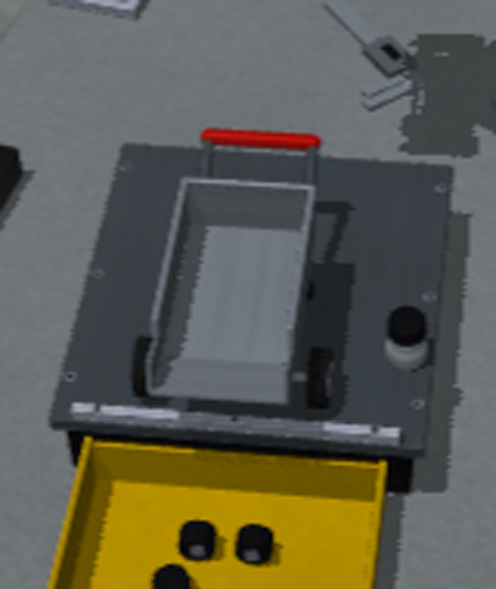

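```bash
python3 -c "
from bench import *
print(job_done())"
```

```text
the job is handed in; nothing more can be done
None
```

I emptied the skip into the bin and handed the job in after about 25 s. It reported no verdict. All four mounts are inside the bin, lying still in the last pictures.

**Sequence:** I gripped the red bar, pushed the skip to the kerb and squared it up there, with about 12 N of push. I then tipped it to roughly 50°, lowered it along the reverse arc and let go. After that the gripper moved clear.

**What went wrong on the way:** at about 35–40° of tip the wheels rode up onto the kerb. I saw it in the camera views and backed the skip gently off until the wheels were on the deck again, about 9 mm behind the kerb by the images. I finished the tip from there. During that stretch my position estimate from the arm disagreed with the images by several mm, and I went by the images.

**Last checks:**

| Check | Result |
|---|---|
| Skip level | Bar height the same as at the start, when it stood level (0.1654 m both times by triangulation; nominal is 0.159 m, so the cameras read about 6 mm high) |
| Axle behind the kerb face | About 32–37 mm; the handle and wheel measurements differ by a few mm |
| Offset from the middle line | About 11 mm |
| Squareness to the dock | Within about 1° |
| Bystanders | Lens jar, blue mounts and rinse bottle looked unmoved in the last pictures; caliper only partly in view and spanner and screwdriver out of view, but the arm went nowhere near them |

I could not measure the kerb force directly; the wrist forces I read stayed at 12 N or less. I judged the tipping step (past 0.6 rad with the wheels within 15 mm of the kerb) from the images and the arm's position.

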